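Set up a corm bed for moisture logging

TASK

Get the saffron corm bed ready for logging: pull every blanking plate (round knob) out of the bed's front slots and put it in the shallow grey box, and push every flat moisture gauge on the bench into a slot of its own, just up to the line across its blade (the line level with the bed's front face), and leave it there. When all that is done, press the logger's tray in until it latches, let go, and see that it stays in and that everything is still in place. Leave the bottle, the pot and the brush alone.

Things in the scene. Friction and masses are not known exactly. Their poses are not given: they have to be found in the camera images.
- bed: corm bed, fixed: plywood, 300 mm deep (x), 340 wide (y), deck at z = 82 mm with sprouting corms (leaves from x = 70 mm, to z = 190); a grey logger box 120 mm wide, 105 high joins its left end. Origin: on the bench under the middle of the slotted front face; x into the bed, away from the robot, y left, z up. A level sill, z = 50 mm, stands 25 mm out from the face below the slots
- slot0 (a point): middle of a slot's mouth (y = -100 mm of the bed), in the front face, on its floor (z = 50 mm, flush with the sill); axes as the bed. The slot runs straight in along x: 46 mm wide, 10 mm high, 300 mm deep, no stop inside. A short dark groove on the deck marks its middle
- slot1 (a point): middle of a slot's mouth (y = 0 mm of the bed), in the front face, on its floor (z = 50 mm, flush with the sill); axes as the bed. The slot runs straight in along x: 46 mm wide, 10 mm high, 300 mm deep, no stop inside. A short dark groove on the deck marks its middle
- slot2 (a point): middle of a slot's mouth (y = +100 mm of the bed), in the front face, on its floor (z = 50 mm, flush with the sill); axes as the bed. The slot runs straight in along x: 46 mm wide, 10 mm high, 300 mm deep, no stop inside. A short dark groove on the deck marks its middle
- tray (a joint): position of the logger's tray, m: 0 = standing out, grows as it is pressed in (along the bed's +x), end stop 0.033. It springs back to 0 if let go before about 0.019; pressed further it snaps in by itself and stays latched at its end stop. Pressing takes up to about 9 N
- tray_front (a point): centre of the outer face of the tray's white front panel (92 mm wide, 56 mm high, z 34 to 90 mm); moves with the tray; 45 mm in front of the bed's face when out, 12 mm when latched; the logger box behind it is 105 mm high
- gauge0: flat moisture gauge, loose, 130 g: steel blade 36 mm wide, 4 thick, under an upright black block handle 50 long (x), 30 wide (y), top 40 mm above the blade's underside. Origin: underside below the handle's middle; x along the blade to its tip at 100 mm (rear end -25), z up. Dark line across the blade at x = 40 mm, 60 mm from the tip. Balances at x = 29 mm. Lies flat on the bench at first; 2 or 3 are present
- gauge0_tip (a point): middle of the end edge of gauge0's blade, at its underside (100 mm ahead of its origin)
- gauge1: flat moisture gauge, loose, 130 g: steel blade 36 mm wide, 4 thick, under an upright black block handle 50 long (x), 30 wide (y), top 40 mm above the blade's underside. Origin: underside below the handle's middle; x along the blade to its tip at 100 mm (rear end -25), z up. Dark line across the blade at x = 40 mm, 60 mm from the tip. Balances at x = 29 mm. Lies flat on the bench at first; 2 or 3 are present
- gauge1_tip (a point): middle of the end edge of gauge1's blade, at its underside (100 mm ahead of its origin)
- gauge2: flat moisture gauge, loose, 130 g: steel blade 36 mm wide, 4 thick, under an upright black block handle 50 long (x), 30 wide (y), top 40 mm above the blade's underside. Origin: underside below the handle's middle; x along the blade to its tip at 100 mm (rear end -25), z up. Dark line across the blade at x = 40 mm, 60 mm from the tip. Balances at x = 29 mm. Lies flat on the bench at first; 2 or 3 are present
- gauge2_tip (a point): middle of the end edge of gauge2's blade, at its underside (100 mm ahead of its origin)
- blank0: blanking plate, loose, 120 g: aluminium blade 36 mm wide, 4 thick, with an upright round grey knob, diameter 34 mm, top 40 mm above the blade's underside. Origin: underside below the knob's middle; x along the blade to its tip at 100 mm (rear end -17), z up. Starts in a slot, knob outside, tip 45 to 55 mm inside; 1 or 2 are present
- blank1: blanking plate, loose, 120 g: aluminium blade 36 mm wide, 4 thick, with an upright round grey knob, diameter 34 mm, top 40 mm above the blade's underside. Origin: underside below the knob's middle; x along the blade to its tip at 100 mm (rear end -17), z up. Starts in a slot, knob outside, tip 45 to 55 mm inside; 1 or 2 are present
- tote: shallow open grey plastic box, fixed, 210 (x) x 220 (y) x 40 mm high, walls and floor 5 mm. Origin: centre of its underside; z up
- mist_bottle: bystander, loose: white bottle, diameter 64, 160 mm high; origin at its underside
- clay_pot: bystander, loose: empty clay pot, mouth diameter 90, 85 mm high; origin at its underside
- brush: bystander, loose: hand brush lying on the bench, about 200 mm long; origin at its underside

How it is judged:
By the outcome, as a careful person would: the job done as asked, in the order asked, and still so for the second after the job is handed in, with the robot touching nothing.
Of gauge0, gauge1, gauge2 only 2 to 3 are there at a start; the rules pass over those that are not, and their reading is None.
Of blank0, blank1 only 1 to 2 are there at a start; the rules pass over those that are not, and their reading is None.
At some moment in a run one of gauge0, gauge1, gauge2, blank0, blank1 may be knocked a few centimetres aside while the robot is not near it.
Once in a run the grip may slacken for a moment while it holds something.
It also fails if it takes over 210 s, if anything falls off the work surface, if the arm or the gripper's body presses on something with over 40 N, if the wrist force passes 120 N, or if a joint passes its speed limit or range.

ROBOT

A 6-joint arm with a two-finger parallel gripper is mounted at the origin on the work surface. World frame = base frame: x ahead of the robot, y to its left, z up, the work surface at z = 0. Lengths are in m, angles in rad, forces in N, time in s.
With the tool pointing down it reaches from about 0.15 to 0.775 m from the base axis. Payload 6.1 kg.
Tool frame: the origin (TCP) lies midway between the tips of the shut fingers; the grasp point (between the pads) lies env.grip_depth behind it (env.grip_depth is the distance from the TCP to the grasp point, in m); z points along the fingers, y is the line along which they close (so a half turn about z gives the same grasp; the last joint's range is limited). The gripper opens to 85 mm and grips with 20 to 120 N. Pads are 22 mm wide; open, the fingers measure 114 mm over their backs; the gripper's body (76 mm by 85 mm) begins 54 mm behind the grasp point. The pads swing forward as they close: fully open they stand 13 mm farther back than shut.
Start: joints at [-1.336, 0.126, -0.04, 1.405, 0, 1.571], TCP at [0.122, -0.511, 0.231] pointing down, gripper open.
Joint ranges: [-2.72, 2.72], [-0.95, 1.95], [-1.27, 1.35], [-1.78, 2.02], [-1.46, 1.47], [-3.14, 3.14]. Speed limits (rad/s): [2.39, 2.39, 3.01, 3.14, 3.14, 3.14].

INTERFACE

Orientations are given as a unit quaternion [w, x, y, z].
In Python, from workcell import env, cams, job gives the robot as it stands.
- The arm moves only by the shell command python3 -m crank 'ROWS' [FORCE]. ROWS is JSON, a list of rows, each an object with "offset": the shift along the tool's x, y, z in m, a list of three; "twist": the turn, a rotation vector about the tool's x, y, z in degrees, a list of three; "fingers": the closure, from -1 (fully open) to 1 (shut), so that 0 is half open. A call has 1 to 5 rows; each row is the pose to reach, as a shift and turn from the pose commanded when the call began, along the tool's axes at that moment; what a row does not reach only later rows make up. A row lasts 1/10 s, in which the tool goes at most 50 mm and 8.59 degrees, less where a joint would pass 70% of its speed; a pose out of reach is approached as far as the arm can. A call with a gripper value outside its range is refused whole. The fingers move at their own pace and stop on an object; FORCE is the grip in N (left out, the last holds). Time passes only in rows, so rows that repeat a pose let the fingers close. It gives the time, the measured TCP pose, the force, the opening and the grip force at its end, in the units of the state.
- env.state(): the state, without advancing time (a new reading comes with each control period).
- cams.capture(name): name is "side" or "top"; returns a dict with "pixels" (400x640x3 uint8, blue, green, red), "K" (3x3 intrinsics, pixels), "D" ([k1, k2, p1, p2, k3] as OpenCV has them; the pictures are not rectified), "extrinsics" (4x4, takes a point from world to camera coordinates). Camera axes: x right, y down, z forward; pixel columns grow to the right and rows downward; lengths in m; the calibration is good to about 2 mm. A picture is of the moment at which its call begins. There is no depth.
- job.close_job(): hands the job in; it is judged then, once.
The state is a dict: "time_s": time; "joint_positions": joint angles; "joint_velocities": joint speeds; "tau": joint torques, N m; "ee_pos": TCP position; "tcp_rot": TCP orientation; "contact_force": force on the tool from outside, world axes, zero at the start; "moment": the same for the moment, N m; "gripper_width": finger opening in m; "grip_force": force on a finger pad.
Only numpy, scipy, OpenCV 4.12 (cv2) and the standard library are available. Lean on these libraries where they do the work, as an engineer would, in place of code of your own. Each camera call takes 0.05 s, during which the arm holds its last target. There are 200 camera calls.

## Working session

There is one attempt and no reset: what is moved stays moved. The work goes in short steps, Python scripts to look and compute and a shell command to move; the robot and the scene stay as the last step left them, time stands still between calls to the robot, and variables do not carry over. Pictures are saved under pics/ and viewed, at most 14 in all, crops included, and the job is handed in when it is done.

```bash
ls; mkdir -p pics
python3 - <<'E'
from workcell import env,cams,job
import cv2,numpy as np
s=env.state();print({k:np.round(v,3) for k,v in s.items()},env.grip_depth)
for n in("top","side"):
    c=cams.capture(n);cv2.imwrite(f"pics/{n}0.png",c["pixels"]);print(n,c["K"].tolist(),c["D"],np.round(c["extrinsics"],4).tolist())
E
```

```text
pics
{'time_s': np.float64(0.0), 'joint_positions': array([-1.336,  0.126, -0.041,  1.405, -0.   ,  1.571]), 'joint_velocities': array([-0.   ,  0.001,  0.   , -0.001,  0.001, -0.   ]), 'tau': array([-1.0000e-03, -4.3592e+01,  3.5292e+01,  1.7000e-02, -0.0000e+00,
       -0.0000e+00]), 'ee_pos': array([ 0.122, -0.51 ,  0.231]), 'tcp_rot': array([-0.001,  0.993,  0.117, -0.   ]), 'contact_force': array([-0.181, -0.492, -0.089]), 'moment': array([-0.022,  0.013, -0.014]), 'grip_force': np.float64(0.0), 'gripper_width': np.float64(0.085)} 0.0187
top [[462.14328116658174, 0.0, 317.82780059771886], [0.0, 462.14328116658174, 199.58039492660026], [0.0, 0.0, 1.0]] [-0.05792048  0.          0.          0.          0.        ] [[0.003, -0.9999, -0.0109, 0.0514], [-0.9834, -0.001, -0.1815, 0.5988], [0.1814, 0.0112, -0.9833, 1.2742], [0.0, 0.0, 0.0, 1.0]]
side [[508.7766000737081, 0.0, 321.8529134126766], [0.0, 508.7766000737081, 200.15630874183614], [0.0, 0.0, 1.0]] [-0.14909847  0.          0.          0.          0.        ] [[-0.7437, -0.6685, -0.0049, 0.474], [-0.5241, 0.5876, -0.6164, 0.3115], [0.4149, -0.4558, -0.7874, 1.1688], [0.0, 0.0, 0.0, 1.0]]
```

View pics/top0.png

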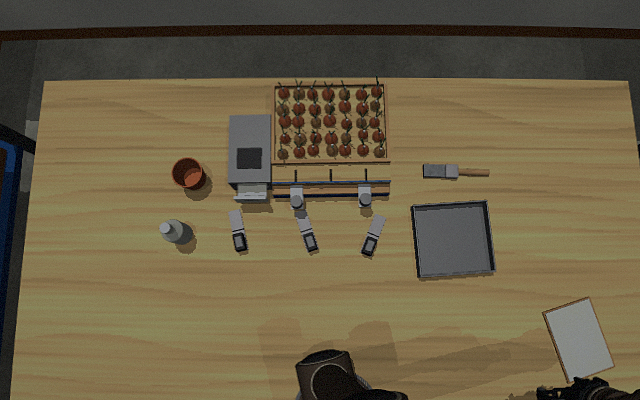

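View pics/side0.png

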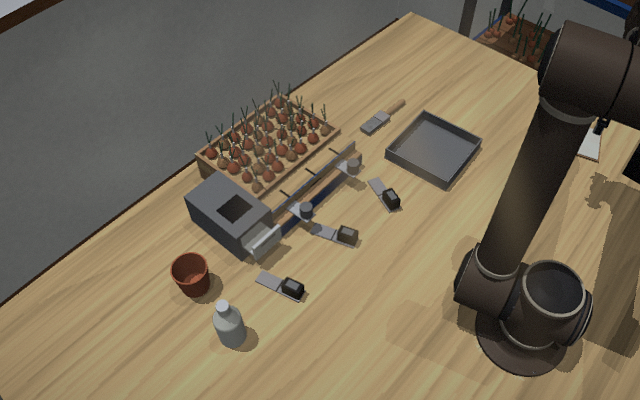

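The top view shows three gauges (handles near (239,241), (310,242), (370,246)) with tips toward the bed, and two blanks in the end slots (knobs (297,200), (365,198)). The tote is at (452,240). The side view agrees. I'll write a ray-casting helper and take enlarged crops.

```bash
cat > h.py <<'E'
from workcell import env,cams,job
import cv2,numpy as np
from scipy.spatial.transform import Rotation as R
def ray(c,uv):
    p=cv2.undistortPoints(np.array(uv,float).reshape(-1,1,2),c["K"],c["D"]).reshape(-1,2)
    E=c["extrinsics"];d=np.c_[p,np.ones(len(p))]@E[:3,:3];return -E[:3,:3].T@E[:3,3],d
def plane(c,uv,z):
    o,d=ray(c,uv);return o+d*((z-o[2])/d[:,2])[:,None]
def proj(c,P):
    E=c["extrinsics"];return cv2.projectPoints(np.array(P,float).reshape(-1,1,3),cv2.Rodrigues(E[:3,:3])[0],E[:3,3],c["K"],c["D"])[0].reshape(-1,2)
def tri(cs,uvs):
    A=np.zeros((3,3));b=np.zeros(3)
    for c,uv in zip(cs,uvs):
        o,d=ray(c,[uv]);d=d[0]/np.linalg.norm(d[0]);M=np.eye(3)-np.outer(d,d);A+=M;b+=M@o
    return np.linalg.solve(A,b)
def crop(c,x,y,w,h,s,f):
    im=cv2.resize(c["pixels"][y:y+h,x:x+w],None,fx=s,fy=s,interpolation=cv2.INTER_CUBIC)
    im=cv2.convertScaleAbs(im,alpha=1.6);cv2.imwrite(f,im)
def quat():return env.state()["tcp_rot"]
def st():
    s=env.state();q=s["tcp_rot"];r=R.from_quat([q[1],q[2],q[3],q[0]])
    return s,r
E
python3 - <<'E'
from h import *
t=cams.capture("top");s=cams.capture("side")
crop(t,215,140,200,130,4,"pics/tc.png");crop(s,180,140,230,170,3.4,"pics/sc.png")
E
```

```text
(no output)
```

View pics/tc.png

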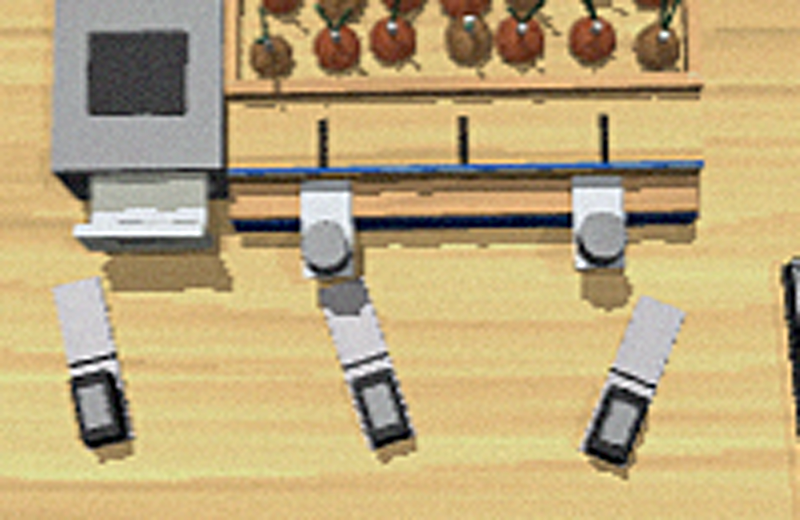

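View pics/sc.png

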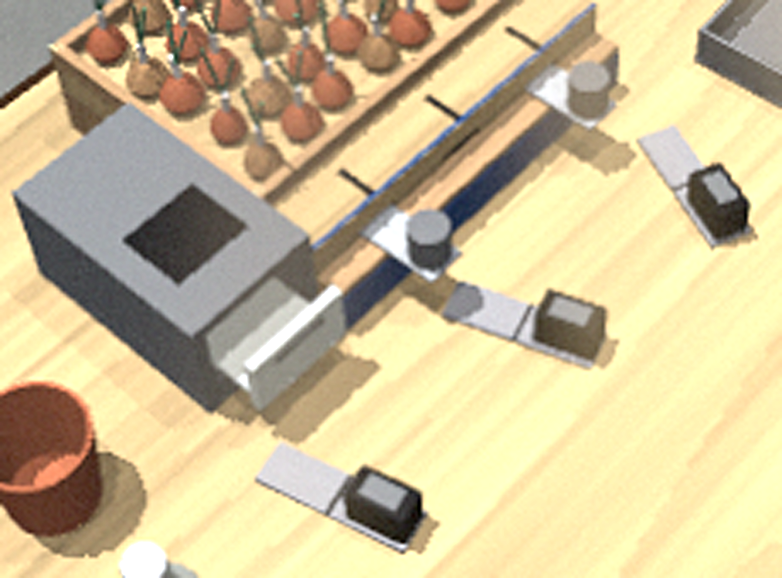

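The crops show the grooves ending at the face (full-image about x 296, 331 and 366, y 181), the tray out at (251,194), and the blade line marks clear. Slot1 is open; slots 0 and 2 hold blanks. Next, the measurements.

```bash
cat >> h.py <<'E'
def gauges(c,roi=(200,195,220,75),pr=True):
    """blade tip section (60x36 mm at z=4) -> gauge origin + yaw; roi x,y,w,h"""
    x,y,w,h=roi;im=c["pixels"][y:y+h,x:x+w];k=6
    im=cv2.resize(im,None,fx=k,fy=k,interpolation=cv2.INTER_LINEAR);hsv=cv2.cvtColor(im,cv2.COLOR_BGR2HSV)
    m=((hsv[...,1]<70)&(hsv[...,2]>70)).astype(np.uint8)
    out=[]
    for q in cv2.findContours(m,cv2.RETR_EXTERNAL,cv2.CHAIN_APPROX_NONE)[0]:
        if cv2.contourArea(q)<100*k*k/2: continue
        uv=(q.reshape(-1,2)+.5)/k-.5+[x,y];P=plane(c,uv,.004)[:,:2]
        (cx,cy),(a,b),an=cv2.minAreaRect((P*1000).astype(np.float32))
        L,W=max(a,b),min(a,b);th=np.radians(an+(90 if b>a else 0))
        d=np.array([np.cos(th),np.sin(th)]);d*=np.sign(d[0])
        if pr:print("rect c",round(cx),round(cy),"L,W",round(L),round(W),"yaw",round(np.degrees(np.arctan2(d[1],d[0])),1),"tip",np.round(np.array([cx,cy])+d*L/2,1),"org",np.round(np.array([cx,cy])+d*(L/2-100),1))
        out.append((cx,cy,L,W))
    return out
E
python3 - <<'E'
from h import *
t=cams.capture("top");s=cams.capture("side")
gauges(t)
f=lambda a,x,y,k:np.array(a)/k+[x,y]-.5+.5/k
T=lambda *a:f(a,215,140,4);S=lambda *a:f(a,180,140,3.4)
print("cam",ray(t,[[0,0]])[0])
for n,a,b in [("g2front",(323,165),(375,192)),("g1f",(463,163),(462,120)),("g0f",(604,161),(543,49)),("g2back",(323,120),(342,172)),("g0b",(604,115),(508,29)),("knob2",(324,238),(429,222)),("knob0",(602,231),(588,75))]:
    print(n,np.round(tri([t,s],[T(*a),S(*b)])*1000,1))
print("knob z90",np.round(plane(t,[T(324,238),T(602,231)],.09)*1000,1))
print("grooves z82",np.round(plane(t,[T(323,165),T(463,163),T(604,161),T(323,120),T(463,117),T(604,115)],.082)*1000,1))
print("blue ends z82",np.round(plane(t,[T(230,173),T(702,165)],.082)*1000,1))
print("tray top z90",np.round(plane(t,[T(75,230),T(206,225)],.09)*1000,1))
print("tote rim z40",np.round(plane(t,[(411,205),(487,200),(495,272),(417,279)],.04)*1000,1))
hsv=cv2.cvtColor(t["pixels"],cv2.COLOR_BGR2HSV);b=t["pixels"].astype(int)
m=(b[...,0]>b[...,2]+40);ys,xs=np.nonzero(m[170:190,270:395]);ys+=170;xs+=270
print("blue",len(xs));
pts=[[x,np.average(ys[xs==x])] for x in np.unique(xs)]
if len(pts)>20:
    P=plane(t,pts,.082)*1000;print(np.polyfit(P[:,1],P[:,0],1),P[:,1].min(),P[:,1].max())
E
```

```text
rect c 472 -98 L,W 31 19 yaw -22.4 tip [ 486.3 -104.4] org [393.9 -66.3]
rect c 483 288 L,W 31 20 yaw 14.3 tip [498.2 291.8] org [401.3 267.1]
rect c 484 77 L,W 31 20 yaw 18.2 tip [499.2  81.7] org [404.3  50.4]
rect c 475 -97 L,W 65 38 yaw -22.4 tip [ 504.6 -109.4] org [412.2 -71.2]
rect c 534 -121 L,W 62 38 yaw -22.5 tip [ 562.3 -133.1] org [469.9 -94.9]
rect c 548 298 L,W 61 39 yaw 13.9 tip [577.4 305.7] org [480.3 281.7]
rect c 516 87 L,W 127 38 yaw 18.2 tip [576.1 107.3] org [481.1  76. ]
rect c 501 -245 L,W 175 19 yaw 3.6 tip [ 588.2 -239. ] org [ 488.4 -245.3]
rect c 605 -86 L,W 42 37 yaw -89.9 tip [ 604.8 -107.5] org [604.7  -7.5]
rect c 601 117 L,W 45 42 yaw 0.0 tip [623.3 117.3] org [523.3 117.3]
rect c 616 258 L,W 103 17 yaw -87.6 tip [618.6 206.4] org [614.4 306.3]
cam [0.35748511 0.0377259  1.36221609]
g2front [646.1 115.4  83.6]
g1f [647.9  15.9  80.3]
g0f [649.2 -84.   81.7]
g2back [680.2 116.3  80.4]
g0b [684.9 -83.9  80. ]
knob2 [591.7 113.5  91.4]
knob0 [597.8 -80.6  90.2]
knob z90 [[593.5 114.5  90. ]
 [598.6 -80.2  90. ]]
grooves z82 [[647.7 116.3  82. ]
 [649.2  16.9  82. ]
 [650.7 -83.2  82. ]
 [680.6 116.7  82. ]
 [682.8  16.8  82. ]
 [684.3 -83.7  82. ]]
blue ends z82 [[ 641.8  182.3   82. ]
 [ 647.9 -152.7   82. ]]
tray top z90 [[599.  289.9  90. ]
 [602.7 197.5  90. ]]
tote rim z40 [[ 585.7 -217.8   40. ]
 [ 600.7 -441.2   40. ]
 [ 392.5 -451.7   40. ]
 [ 373.5 -228.1   40. ]]
blue 137
[-1.77135580e-02  6.46593209e+02] -152.34213091089902 182.74453954899323
```

Everything checks out: tip sections 61×38 mm against a nominal 60×36, grooves at z≈82 spaced 100 mm, and knobs 49–51 mm from where a tip would be inside the slot. Bed yaw is about +1°, and the slot mouths are at y≈116.5, 16.5 and −83.5 with the face at x≈646. First I'll turn the wrist so tool x = −bed x.

```bash
cat >> h.py <<'E'
def go(x,y,z,yaw):
    """mm, deg of tool x about world z: offset (m) in tool axes, twist deg; tool ends pointing down"""
    s,r=st();d=r.inv().apply(np.array([x,y,z])/1000-s["ee_pos"])
    a=np.radians(yaw);Rt=np.c_[[np.cos(a),np.sin(a),0],[np.sin(a),-np.cos(a),0],[0,0,-1]]
    print("offset",np.round(d,4).tolist(),"twist",np.round((r.inv()*R.from_matrix(Rt)).as_rotvec(degrees=True),2).tolist(),"t",s["time_s"],"w",round(float(s["gripper_width"]),4),"grip",round(float(s["grip_force"]),1),"F",np.round(s["contact_force"],1))
E
P='{"offset":[0.194,0.046,0],"twist":[0,0,-42],"fingers":-1}'
python3 -m crank '[{"offset":[0.194,0.046,0],"twist":[0,0,-42],"fingers":-1},{"offset":[0.194,0.046,0],"twist":[0,0,-42],"fingers":-1},{"offset":[0.194,0.046,0],"twist":[0,0,-42],"fingers":-1},{"offset":[0.194,0.046,0],"twist":[0,0,-42],"fingers":-1},{"offset":[0.194,0.046,0],"twist":[0,0,-42],"fingers":-1}]' 60
python3 -m crank '[{"offset":[0,0,0],"twist":[0,0,-42],"fingers":-1},{"offset":[0,0,0],"twist":[0,0,-42],"fingers":-1},{"offset":[0,0,0],"twist":[0,0,-42],"fingers":-1},{"offset":[0,0,0],"twist":[0,0,-42],"fingers":-1},{"offset":[0,0,0],"twist":[0,0,-42],"fingers":-1}]'
python3 -m crank '[{"offset":[0,0,0],"twist":[0,0,-42],"fingers":-1},{"offset":[0,0,0],"twist":[0,0,-42],"fingers":-1},{"offset":[0,0,0],"twist":[0,0,-42],"fingers":-1},{"offset":[0,0,0],"twist":[0,0,-42],"fingers":-1},{"offset":[0,0,0],"twist":[0,0,-42],"fingers":-1}]'
python3 -m crank '[{"offset":[0,0,0],"twist":[0,0,-41.5],"fingers":-1},{"offset":[0,0,0],"twist":[0,0,-41.5],"fingers":-1},{"offset":[0,0,0],"twist":[0,0,-41.5],"fingers":-1},{"offset":[0,0,0],"twist":[0,0,-41.5],"fingers":-1},{"offset":[0,0,0],"twist":[0,0,-41.5],"fingers":-1}]'
python3 - <<'E'
from h import *
s,_=st();print(s["joint_positions"],s["ee_pos"])
go(597,-80.5,140,181)
E
```

```text
time_s: 0.8
ee_pos: [0.3268, -0.5095, 0.2299]
tcp_rot: [-0.0, 0.882, 0.47, 0.001]
contact_force: [-0.9, 0.2, 0.7]
gripper_width: 0.0857
grip_force: 0.0
time_s: 1.3
ee_pos: [0.3216, -0.5101, 0.2311]
tcp_rot: [-0.0, 0.657, 0.754, 0.0]
contact_force: [-0.2, 1.1, -0.0]
gripper_width: 0.0852
grip_force: 0.0
time_s: 1.8
ee_pos: [0.3215, -0.5102, 0.2311]
tcp_rot: [-0.0, 0.344, 0.939, 0.0]
contact_force: [0.6, -0.1, 0.1]
gripper_width: 0.0852
grip_force: 0.0
time_s: 2.3
ee_pos: [0.3215, -0.5101, 0.2311]
tcp_rot: [-0.0, -0.011, 1.0, 0.0]
contact_force: [0.5, -0.3, -0.1]
gripper_width: 0.0855
grip_force: 0.0
[-1.00844788e+00  2.76962985e-01  1.46225045e-01  1.44035104e+00
 -2.54777148e-05 -1.03081272e+00] [ 0.32149916 -0.51014732  0.23113647]
offset [-0.2851, 0.4234, 0.0912] twist [0.01, -0.01, 0.28] t 2.3 w 0.0855 grip 0.0 F [ 0.5 -0.3 -0.1]
```

```bash
python3 -m crank '[{"offset":[-0.14,0.21,0],"twist":[0,0,0.3],"fingers":-1},{"offset":[-0.14,0.21,0],"twist":[0,0,0.3],"fingers":-1},{"offset":[-0.14,0.21,0],"twist":[0,0,0.3],"fingers":-1},{"offset":[-0.14,0.21,0],"twist":[0,0,0.3],"fingers":-1},{"offset":[-0.14,0.21,0],"twist":[0,0,0.3],"fingers":-1}]' 60 >/dev/null
python3 -m crank '[{"offset":[-0.145,0.213,0.06],"twist":[0,0,0],"fingers":-1},{"offset":[-0.145,0.213,0.06],"twist":[0,0,0],"fingers":-1},{"offset":[-0.145,0.213,0.06],"twist":[0,0,0],"fingers":-1},{"offset":[-0.145,0.213,0.06],"twist":[0,0,0],"fingers":-1},{"offset":[-0.145,0.213,0.091],"twist":[0,0,0],"fingers":-1}]' >/dev/null
python3 -m crank '[{"offset":[0,0,0],"twist":[0,0,0],"fingers":-1},{"offset":[0,0,0],"twist":[0,0,0],"fingers":-1}]' >/dev/null
python3 - <<'E'
from h import *
go(597,-80.5,62,181)
E
```

```text
offset [-0.011, 0.0222, 0.0934] twist [0.01, -0.14, -0.22] t 3.5 w 0.085 grip 0.0 F [ 1.   0.2 -0.3]
```

```bash
python3 -m crank '[{"offset":[-0.011,0.022,0.03],"twist":[0,0,0],"fingers":-1},{"offset":[-0.011,0.022,0.06],"twist":[0,0,0],"fingers":-1},{"offset":[-0.011,0.022,0.093],"twist":[0,0,0],"fingers":-1},{"offset":[-0.011,0.022,0.093],"twist":[0,0,0],"fingers":-1},{"offset":[-0.011,0.022,0.093],"twist":[0,0,0],"fingers":0.8}]' 60
python3 -m crank '[{"offset":[0,0,0],"twist":[0,0,0],"fingers":1},{"offset":[0,0,0],"twist":[0,0,0],"fingers":1},{"offset":[0,0,0],"twist":[0,0,0],"fingers":1},{"offset":[0,0,0],"twist":[0,0,0],"fingers":1},{"offset":[0,0,0],"twist":[0,0,0],"fingers":1}]' 60
python3 - <<'E'
from h import *
go(597,-80.5,62,181)
E
```

```text
time_s: 4.0
ee_pos: [0.5974, -0.0829, 0.0647]
tcp_rot: [0.0, -0.005, 1.0, -0.0]
contact_force: [0.0, -0.1, -0.1]
gripper_width: 0.0735
grip_force: 0.0
time_s: 4.5
ee_pos: [0.5986, -0.0822, 0.0656]
tcp_rot: [0.001, -0.006, 1.0, -0.001]
contact_force: [-1.5, -1.5, 6.3]
gripper_width: 0.0324
grip_force: 58.9
offset [0.0016, 0.0017, 0.0036] twist [-0.06, 0.17, -0.36] t 4.5 w 0.0324 grip 58.9 F [-1.5 -1.5  6.3]
```

```bash
python3 -m crank '[{"offset":[0.008,0,-0.001],"twist":[0,0,0],"fingers":1},{"offset":[0.022,0,-0.001],"twist":[0,0,0],"fingers":1},{"offset":[0.036,0,-0.001],"twist":[0,0,0],"fingers":1},{"offset":[0.05,0,-0.001],"twist":[0,0,0],"fingers":1},{"offset":[0.065,0,-0.001],"twist":[0,0,0],"fingers":1}]' 60
python3 -m crank '[{"offset":[0.02,0,-0.01],"twist":[0,0,0],"fingers":1},{"offset":[0.04,0,-0.03],"twist":[0,0,0],"fingers":1},{"offset":[0.05,0,-0.05],"twist":[0,0,0],"fingers":1},{"offset":[0.05,0,-0.06],"twist":[0,0,0],"fingers":1},{"offset":[0.05,0,-0.06],"twist":[0,0,0],"fingers":1}]'
python3 - <<'E'
from h import *
go(450,-290,120,185)
c=cams.capture("side");crop(c,180,100,320,200,2.4,"pics/s1.png")
E
```

```text
time_s: 5.0
ee_pos: [0.5322, -0.0825, 0.0651]
tcp_rot: [0.001, -0.006, 1.0, -0.0]
contact_force: [1.0, 0.3, 0.5]
gripper_width: 0.032
grip_force: 59.4
time_s: 5.5
ee_pos: [0.4837, -0.0833, 0.1263]
tcp_rot: [0.002, -0.006, 1.0, -0.0]
contact_force: [-0.5, -0.3, -1.3]
gripper_width: 0.032
grip_force: 59.5
offset [0.0361, -0.2063, 0.0063] twist [-0.04, 0.2, -4.35] t 5.5 w 0.032 grip 59.5 F [-0.5 -0.3 -1.3]
```

View pics/s1.png

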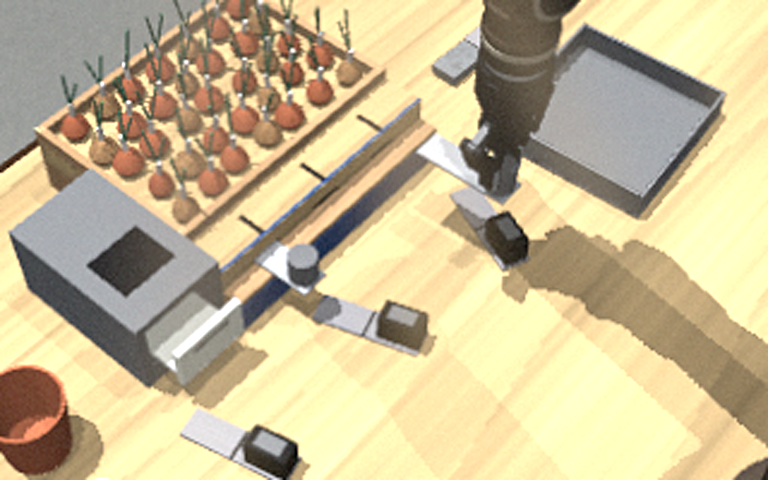

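The blank is held level in the fingers at crop (470,165), clear of the bed. Over to the tote.

```bash
python3 -m crank '[{"offset":[0.01,-0.05,0],"twist":[0,0,-1],"fingers":1},{"offset":[0.02,-0.1,0],"twist":[0,0,-2],"fingers":1},{"offset":[0.03,-0.15,0],"twist":[0,0,-3],"fingers":1},{"offset":[0.036,-0.2,0],"twist":[0,0,-4],"fingers":1},{"offset":[0.036,-0.206,0],"twist":[0,0,-4],"fingers":1}]' 60 >/dev/null
python3 -m crank '[{"offset":[0,0,0.02],"twist":[0,0,0],"fingers":1},{"offset":[0,0,0.045],"twist":[0,0,0],"fingers":1},{"offset":[0,0,0.07],"twist":[0,0,0],"fingers":1},{"offset":[0,0,0.09],"twist":[0,0,0],"fingers":1},{"offset":[0,0,0.095],"twist":[0,0,0],"fingers":1}]'
python3 - <<'E'
from h import *
go(450,-290,22,185)
c=cams.capture("side");crop(c,340,90,160,110,4,"pics/s2.png")
E
```

```text
time_s: 6.55
ee_pos: [0.4474, -0.2878, 0.0259]
tcp_rot: [-0.002, -0.041, 0.999, 0.002]
contact_force: [-0.4, -0.9, -1.5]
gripper_width: 0.0323
grip_force: 59.9
offset [-0.0024, -0.0024, 0.0039] twist [0.22, -0.26, -0.32] t 6.55 w 0.0323 grip 59.9 F [-0.4 -0.9 -1.5]
```

View pics/s2.png

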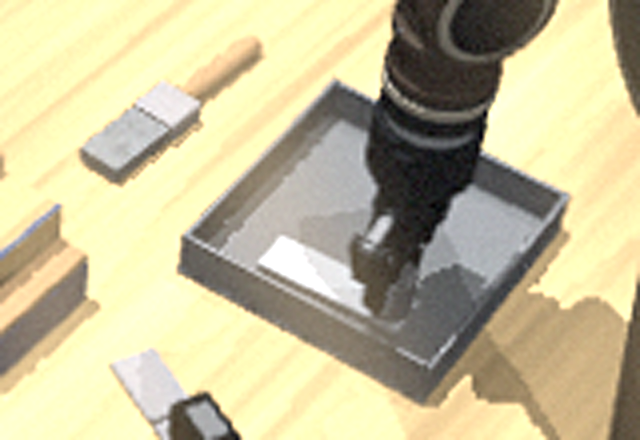

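The plate is inside the tote walls, just above the floor. I'll lower it a little, release and rise.

```bash
python3 -m crank '[{"offset":[0,0,0.003],"twist":[0,0,0],"fingers":1},{"offset":[0,0,0.004],"twist":[0,0,0],"fingers":-0.3},{"offset":[0,0,0.004],"twist":[0,0,0],"fingers":-0.3},{"offset":[0,0,0.004],"twist":[0,0,0],"fingers":-0.3},{"offset":[0,0,0.004],"twist":[0,0,0],"fingers":-0.3}]' 60
python3 -m crank '[{"offset":[0,0,-0.02],"twist":[0,0,0],"fingers":-0.3},{"offset":[0,0,-0.06],"twist":[0,0,0],"fingers":-0.3},{"offset":[0,0,-0.1],"twist":[0,0,0],"fingers":-1},{"offset":[0,0,-0.14],"twist":[0,0,0],"fingers":-1},{"offset":[0,0,-0.14],"twist":[0,0,0],"fingers":-1}]' >/dev/null
python3 -m crank '[{"offset":[-0.02,0.05,0],"twist":[0,0,0],"fingers":-1},{"offset":[-0.04,0.1,0],"twist":[0,0,0],"fingers":-1},{"offset":[-0.05,0.15,0],"twist":[0,0,0],"fingers":-1},{"offset":[-0.06,0.2,0],"twist":[0,0,0],"fingers":-1},{"offset":[-0.06,0.2,0],"twist":[0,0,0],"fingers":-1}]' >/dev/null
python3 - <<'E'
from h import *
go(592.5,114.5,140,181)
t=cams.capture("top");gauges(t,(230,180,80,80));crop(t,200,150,300,150,2.6,"pics/t2.png")
E
```

```text
time_s: 7.1
ee_pos: [0.4494, -0.2898, 0.0262]
tcp_rot: [0.001, -0.041, 0.999, -0.0]
contact_force: [0.1, 0.2, 0.3]
gripper_width: 0.0552
grip_force: 0.0
offset [-0.1164, 0.1864, 0.0256] twist [0.07, 0.0, 3.93] t 8.1 w 0.0857 grip 0.0 F [-0.1 -1.2 -0.4]
rect c 483 288 L,W 32 21 yaw 14.0 tip [498.6 291.9] org [401.5 267.8]
rect c 547 298 L,W 62 39 yaw 14.0 tip [577.3 305.9] org [480.3 281.7]
rect c 516 87 L,W 127 38 yaw 18.1 tip [576.3 107. ] org [481.2  76. ]
rect c 617 117 L,W 75 42 yaw 3.3 tip [654.1 119.4] org [554.3 113.6]
rect c 634 258 L,W 103 50 yaw -88.3 tip [635.3 206.8] org [632.4 306.8]
rect c 665 259 L,W 123 8 yaw 90.0 tip [665.2 320.5] org [665.2 220.5]
```

View pics/t2.png

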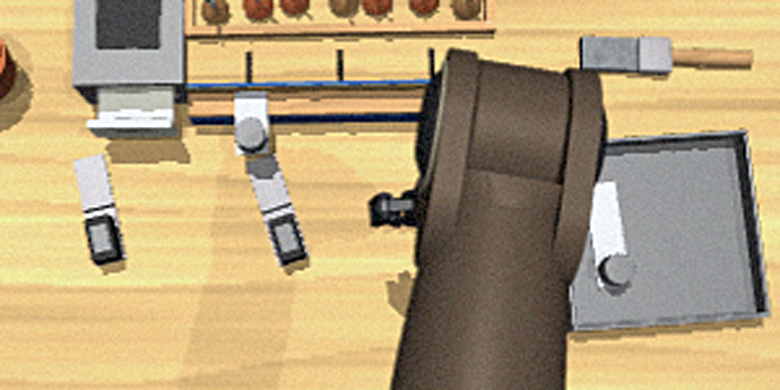

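Blank 0 rests in the tote (crop (610,240)); blank 1 and gauges A and B haven't moved. On to the second blank.

```bash
python3 -m crank '[{"offset":[-0.03,0.05,0],"twist":[0,0,2],"fingers":-1},{"offset":[-0.06,0.1,0],"twist":[0,0,4],"fingers":-1},{"offset":[-0.09,0.15,0],"twist":[0,0,4],"fingers":-1},{"offset":[-0.116,0.186,0.025],"twist":[0,0,4],"fingers":-1},{"offset":[-0.116,0.186,0.025],"twist":[0,0,4],"fingers":-1}]' 60 >/dev/null
python3 -m crank '[{"offset":[0,0,0],"twist":[0,0,0],"fingers":-1},{"offset":[0,0,0],"twist":[0,0,0],"fingers":-1}]' >/dev/null
python3 - <<'E'
from h import *
go(592.5,114.5,63,181)
E
```

```text
offset [0.0001, 0.0062, 0.0769] twist [-0.06, -0.09, -0.37] t 8.85 w 0.0852 grip 0.0 F [-0.6 -0.2 -1.5]
```

```bash
python3 -m crank '[{"offset":[0,0.006,0.03],"twist":[0,0,0],"fingers":-1},{"offset":[0,0.006,0.06],"twist":[0,0,0],"fingers":-1},{"offset":[0,0.006,0.077],"twist":[0,0,0],"fingers":-1},{"offset":[0,0.006,0.077],"twist":[0,0,0],"fingers":-1},{"offset":[0,0.006,0.077],"twist":[0,0,0],"fingers":0.8}]' 60
python3 -m crank '[{"offset":[0,0,0],"twist":[0,0,0],"fingers":1},{"offset":[0,0,0],"twist":[0,0,0],"fingers":1},{"offset":[0,0,0],"twist":[0,0,0],"fingers":1},{"offset":[0,0,0],"twist":[0,0,0],"fingers":1},{"offset":[0,0,0],"twist":[0,0,0],"fingers":1}]' 60
python3 -m crank '[{"offset":[0.008,0,-0.001],"twist":[0,0,0],"fingers":1},{"offset":[0.022,0,-0.001],"twist":[0,0,0],"fingers":1},{"offset":[0.036,0,-0.001],"twist":[0,0,0],"fingers":1},{"offset":[0.05,0,-0.001],"twist":[0,0,0],"fingers":1},{"offset":[0.065,0,-0.001],"twist":[0,0,0],"fingers":1}]' 60
python3 -m crank '[{"offset":[0.02,0,-0.01],"twist":[0,0,0],"fingers":1},{"offset":[0.04,0,-0.03],"twist":[0,0,0],"fingers":1},{"offset":[0.05,0,-0.05],"twist":[0,0,0],"fingers":1},{"offset":[0.05,0,-0.07],"twist":[0,0,0],"fingers":1},{"offset":[0.05,0,-0.07],"twist":[0,0,0],"fingers":1}]'
python3 - <<'E'
from h import *
go(448,-378,135,185)
E
```

```text
time_s: 9.35
ee_pos: [0.5931, 0.114, 0.0646]
tcp_rot: [0.0, -0.005, 1.0, -0.0]
contact_force: [0.0, -0.3, 0.1]
gripper_width: 0.0731
grip_force: 0.0
time_s: 9.85
ee_pos: [0.5936, 0.1154, 0.0649]
tcp_rot: [0.001, -0.006, 1.0, -0.0]
contact_force: [-0.2, -2.4, 6.0]
gripper_width: 0.0322
grip_force: 58.9
time_s: 10.35
ee_pos: [0.5273, 0.1149, 0.0646]
tcp_rot: [0.0, -0.006, 1.0, 0.0]
contact_force: [0.9, -0.6, -0.6]
gripper_width: 0.0322
grip_force: 59.4
time_s: 10.85
ee_pos: [0.4787, 0.1146, 0.1371]
tcp_rot: [0.002, -0.006, 1.0, 0.001]
contact_force: [0.9, -0.1, -0.7]
gripper_width: 0.0321
grip_force: 59.5
offset [0.0366, -0.4922, 0.0014] twist [0.05, 0.24, -4.32] t 10.85 w 0.0321 grip 59.5 F [ 0.9 -0.1 -0.7]
```

```bash
python3 -m crank '[{"offset":[0,-0.05,0],"twist":[0,0,0],"fingers":1},{"offset":[0,-0.1,0],"twist":[0,0,0],"fingers":1},{"offset":[0,-0.15,0],"twist":[0,0,0],"fingers":1},{"offset":[0,-0.2,0],"twist":[0,0,0],"fingers":1},{"offset":[0.01,-0.25,0],"twist":[0,0,0],"fingers":1}]' 60 >/dev/null
python3 -m crank '[{"offset":[0.02,-0.05,0],"twist":[0,0,-2],"fingers":1},{"offset":[0.026,-0.1,0],"twist":[0,0,-4],"fingers":1},{"offset":[0.026,-0.15,0],"twist":[0,0,-4],"fingers":1},{"offset":[0.026,-0.2,0],"twist":[0,0,-4],"fingers":1},{"offset":[0.026,-0.24,0],"twist":[0,0,-4],"fingers":1}]' 60
python3 -m crank '[{"offset":[0,0,0],"twist":[0,0,0],"fingers":1},{"offset":[0,0,0],"twist":[0,0,0],"fingers":1}]' >/dev/null
python3 - <<'E'
from h import *
go(448,-378,23,185)
E
```

```text
time_s: 11.85
ee_pos: [0.4469, -0.3774, 0.1331]
tcp_rot: [-0.0, -0.04, 0.999, 0.0]
contact_force: [0.1, 1.1, -0.6]
gripper_width: 0.0324
grip_force: 59.7
offset [-0.0011, -0.0027, 0.1097] twist [0.13, -0.1, -0.46] t 12.05 w 0.0323 grip 59.9 F [-0.5  1.1 -0.6]
```

```bash
python3 -m crank '[{"offset":[0,0,0.03],"twist":[0,0,0],"fingers":1},{"offset":[0,0,0.06],"twist":[0,0,0],"fingers":1},{"offset":[0,0,0.09],"twist":[0,0,0],"fingers":1},{"offset":[0,0,0.109],"twist":[0,0,0],"fingers":1},{"offset":[0,0,0.109],"twist":[0,0,0],"fingers":1}]' 60
python3 -m crank '[{"offset":[0,0,0],"twist":[0,0,0],"fingers":-0.3},{"offset":[0,0,0],"twist":[0,0,0],"fingers":-0.3},{"offset":[0,0,0],"twist":[0,0,0],"fingers":-0.3},{"offset":[0,0,0],"twist":[0,0,0],"fingers":-0.3},{"offset":[0,0,-0.02],"twist":[0,0,0],"fingers":-0.3}]' 60
python3 -m crank '[{"offset":[0,0.01,-0.05],"twist":[0,0,0],"fingers":-0.3},{"offset":[0,0.05,-0.1],"twist":[0,0,0],"fingers":-1},{"offset":[0,0.1,-0.12],"twist":[0,0,0],"fingers":-1},{"offset":[0,0.15,-0.12],"twist":[0,0,0],"fingers":-1},{"offset":[0,0.2,-0.12],"twist":[0,0,0],"fingers":-1}]' >/dev/null
python3 -m crank '[{"offset":[0,0.05,0],"twist":[0,0,0],"fingers":-1},{"offset":[0,0.1,0],"twist":[0,0,0],"fingers":-1},{"offset":[0,0.15,0],"twist":[0,0,0],"fingers":-1},{"offset":[0,0.2,0],"twist":[0,0,0],"fingers":-1},{"offset":[0,0.2,0],"twist":[0,0,0],"fingers":-1}]' >/dev/null
python3 - <<'E'
from h import *
t=cams.capture("top");gauges(t,(200,205,220,65));crop(t,200,150,300,150,2.6,"pics/t3.png")
go(415,49.5,120,198)
E
```

```text
time_s: 12.55
ee_pos: [0.4465, -0.3723, 0.0228]
tcp_rot: [-0.002, -0.042, 0.999, 0.002]
contact_force: [-0.6, 0.6, -1.2]
gripper_width: 0.0323
grip_force: 60.2
time_s: 13.05
ee_pos: [0.4466, -0.3742, 0.0439]
tcp_rot: [-0.001, -0.041, 0.999, 0.001]
contact_force: [-0.3, 0.3, 0.5]
gripper_width: 0.0556
grip_force: 0.0
rect c 471 -9 L,W 100 34 yaw -89.4 tip [471.4 -59.6] org [470.3  40.4]
rect c 446 -86 L,W 89 34 yaw 1.3 tip [490.7 -85.1] org [390.7 -87.4]
rect c 483 288 L,W 32 21 yaw 13.4 tip [498.8 291.8] org [401.5 268.6]
rect c 458 66 L,W 114 37 yaw 1.9 tip [514.5  68.3] org [414.6  65. ]
rect c 526 -117 L,W 78 40 yaw -22.9 tip [ 562.3 -132.6] org [470.2 -93.7]
rect c 538 95 L,W 81 38 yaw 18.3 tip [576.4 107.6] org [481.5  76.1]
rect c 548 298 L,W 62 39 yaw 13.9 tip [577.5 305.7] org [480.4 281.8]
rect c 500 -245 L,W 176 19 yaw 3.6 tip [ 588.2 -239. ] org [ 488.4 -245.3]
offset [-0.0019, 0.0388, 0.0458] twist [-0.01, 0.07, -12.98] t 14.1 w 0.0854 grip 0.0 F [ 0.4 -0.1 -0.5]
```

View pics/t3.png

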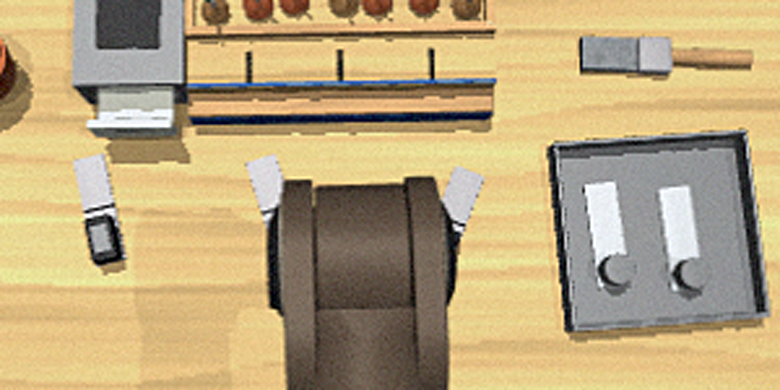

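Both plates lie flat in the tote (crop (605,230), (680,235)). Gauges B and C haven't moved; A reads the same too. Now gauge B (origin 481,76, yaw 18.2°).

Run:
```python
from h import *
go(481,76,75,198.2)
```

```text
offset [-0.07, 0.0595, 0.0909] twist [-0.01, 0.07, -13.18] t 14.1 w 0.0854 grip 0.0 F [ 0.4 -0.1 -0.5]
```

```bash
python3 -m crank '[{"offset":[-0.035,0.03,0.03],"twist":[0,0,-7],"fingers":-1},{"offset":[-0.07,0.0595,0.06],"twist":[0,0,-13.2],"fingers":-1},{"offset":[-0.07,0.0595,0.09],"twist":[0,0,-13.2],"fingers":-1},{"offset":[-0.07,0.0595,0.09],"twist":[0,0,-13.2],"fingers":-1},{"offset":[-0.07,0.0595,0.09],"twist":[0,0,-13.2],"fingers":-1}]' 80 >/dev/null
python3 - <<'E'
from h import *
go(481,76,11,198.2)
E
```

```text
offset [-0.0015, 0.0041, 0.0642] twist [-0.0, -0.12, -0.44] t 14.6 w 0.0855 grip 0.0 F [0.  0.  0.7]
```

```bash
python3 -m crank '[{"offset":[-0.001,0.002,0.02],"twist":[0,0,0],"fingers":-1},{"offset":[-0.001,0.002,0.045],"twist":[0,0,0],"fingers":-1},{"offset":[-0.001,0.002,0.063],"twist":[0,0,0],"fingers":-1},{"offset":[-0.001,0.002,0.063],"twist":[0,0,0],"fingers":-1},{"offset":[-0.001,0.002,0.063],"twist":[0,0,0],"fingers":-1}]' 80
python3 - <<'E'
from h import *
go(481,76,11,198.2)
E
python3 -m crank '[{"offset":[0,0,0],"twist":[0,0,0],"fingers":1},{"offset":[0,0,0],"twist":[0,0,0],"fingers":1},{"offset":[0,0,0],"twist":[0,0,0],"fingers":1},{"offset":[0,0,0],"twist":[0,0,0],"fingers":1},{"offset":[0,0,0],"twist":[0,0,0],"fingers":1}]' 80
python3 -m crank '[{"offset":[0,0,0],"twist":[0,0,0],"fingers":1},{"offset":[0,0,-0.02],"twist":[0,0,0],"fingers":1},{"offset":[0,0,-0.04],"twist":[0,0,0],"fingers":1},{"offset":[0,0,-0.06],"twist":[0,0,0],"fingers":1},{"offset":[0,0,-0.06],"twist":[0,0,0],"fingers":1}]' 80
python3 - <<'E'
from h import *
go(540,16,75,181)
E
```

```text
time_s: 15.1
ee_pos: [0.4827, 0.0743, 0.0141]
tcp_rot: [0.001, -0.154, 0.988, -0.0]
contact_force: [1.0, 0.1, 0.4]
gripper_width: 0.0855
grip_force: 0.0
offset [0.0011, 0.0021, 0.0031] twist [-0.03, 0.12, -0.44] t 15.1 w 0.0855 grip 0.0 F [1.  0.1 0.4]
time_s: 15.6
ee_pos: [0.4825, 0.0753, 0.013]
tcp_rot: [0.001, -0.155, 0.988, 0.0]
contact_force: [-0.2, -0.1, 5.2]
gripper_width: 0.0286
grip_force: 80.2
time_s: 16.1
ee_pos: [0.4834, 0.0755, 0.0742]
tcp_rot: [0.002, -0.155, 0.988, 0.0]
contact_force: [0.5, -0.7, -1.6]
gripper_width: 0.0288
grip_force: 79.2
offset [-0.0356, -0.074, -0.0006] twist [-0.0, 0.22, 16.86] t 16.1 w 0.0288 grip 79.2 F [ 0.5 -0.7 -1.6]
```

```bash
python3 -m crank '[{"offset":[0.01,-0.02,0],"twist":[0,0,4],"fingers":1},{"offset":[-0.005,-0.05,0],"twist":[0,0,9],"fingers":1},{"offset":[-0.02,-0.071,0],"twist":[0,0,14],"fingers":1},{"offset":[-0.02,-0.071,0],"twist":[0,0,17],"fingers":1},{"offset":[-0.02,-0.071,0],"twist":[0,0,17],"fingers":1}]' 80
python3 -m crank '[{"offset":[0,0,0],"twist":[0,0,0],"fingers":1},{"offset":[0,0,0],"twist":[0,0,0],"fingers":1}]' 80 >/dev/null
python3 - <<'E'
from h import *
go(531.5,14.5,65.5,181)
t=cams.capture("top");s=cams.capture("side");crop(s,230,140,180,130,4,"pics/s3.png")
gauges(t,(290,180,90,60))
E
```

```text
time_s: 16.6
ee_pos: [0.5222, 0.0132, 0.0705]
tcp_rot: [-0.001, -0.007, 1.0, -0.0]
contact_force: [-0.1, 0.9, -2.2]
gripper_width: 0.0289
grip_force: 79.4
offset [-0.0095, 0.0003, 0.006] twist [0.0, -0.06, -0.06] t 16.8 w 0.0286 grip 79.4 F [ 0.5  0.4 -1.7]
rect c 522 -117 L,W 87 39 yaw -23.0 tip [ 562.1 -133.5] org [470.1 -94.5]
rect c 568 -72 L,W 33 29 yaw 6.0 tip [584.8 -69.8] org [485.4 -80.2]
rect c 565 61 L,W 40 28 yaw 7.6 tip [584.9  63.8] org [485.8  50.5]
rect c 586 6 L,W 50 30 yaw -87.5 tip [587.2 -18.7] org [582.9  81.2]
rect c 635 -2 L,W 88 34 yaw -88.1 tip [636.8 -46.3] org [633.4  53.6]
```

View pics/s3.png

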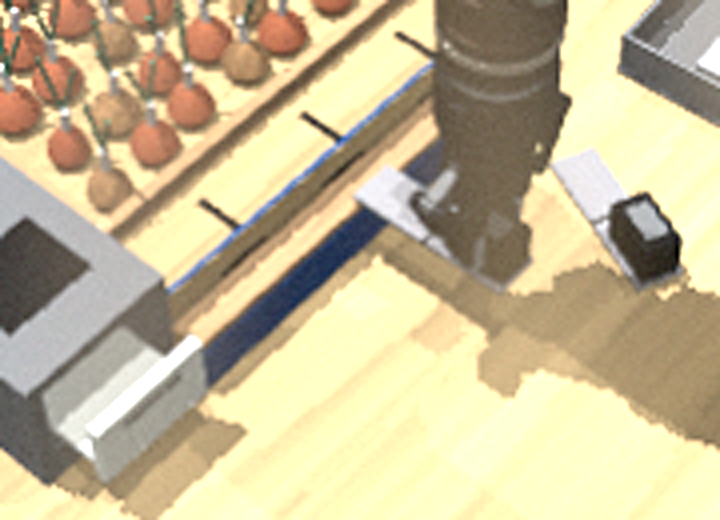

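The gauge is level and in line with slot1's mouth. I'll lower and enter gently.

```bash
python3 -m crank '[{"offset":[0,0,0.003],"twist":[0,0,0],"fingers":1},{"offset":[0,0,0.0055],"twist":[0,0,0],"fingers":1},{"offset":[-0.01,0,0.0055],"twist":[0,0,0],"fingers":1},{"offset":[-0.02,0,0.0055],"twist":[0,0,0],"fingers":1},{"offset":[-0.03,0,0.0055],"twist":[0,0,0],"fingers":1}]' 80
python3 -m crank '[{"offset":[-0.008,0,0],"twist":[0,0,0],"fingers":1},{"offset":[-0.016,0,0],"twist":[0,0,0],"fingers":1},{"offset":[-0.024,0,0],"twist":[0,0,0],"fingers":1},{"offset":[-0.03,0,0],"twist":[0,0,0],"fingers":1},{"offset":[-0.03,0,0],"twist":[0,0,0],"fingers":1}]' 80
python3 - <<'E'
from h import *
go(607.7,15.8,65,181)
E
```

```text
time_s: 17.4
ee_pos: [0.554, 0.0142, 0.0667]
tcp_rot: [0.0, -0.007, 1.0, 0.0]
contact_force: [-0.1, 0.4, -1.3]
gripper_width: 0.0284
grip_force: 79.4
time_s: 17.9
ee_pos: [0.5835, 0.0146, 0.0665]
tcp_rot: [0.0, -0.007, 1.0, 0.0]
contact_force: [-0.1, -0.1, -2.2]
gripper_width: 0.0285
grip_force: 79.4
offset [-0.0242, 0.0008, 0.0015] twist [0.0, 0.01, -0.15] t 17.9 w 0.0285 grip 79.4 F [-0.1 -0.1 -2.2]
```

```bash
python3 -m crank '[{"offset":[-0.008,0,0],"twist":[0,0,0],"fingers":1},{"offset":[-0.016,0,0],"twist":[0,0,0],"fingers":1},{"offset":[-0.023,0,0],"twist":[0,0,0],"fingers":1},{"offset":[-0.023,0,0.001],"twist":[0,0,0],"fingers":1},{"offset":[-0.023,0,0.002],"twist":[0,0,0],"fingers":1}]' 80
python3 -m crank '[{"offset":[0,0,0],"twist":[0,0,0],"fingers":-0.3},{"offset":[0,0,0],"twist":[0,0,0],"fingers":-0.3},{"offset":[0,0,0],"twist":[0,0,0],"fingers":-0.3},{"offset":[0,0,0],"twist":[0,0,0],"fingers":-0.3},{"offset":[0,0,-0.01],"twist":[0,0,0],"fingers":-0.5}]' 80
python3 -m crank '[{"offset":[0,0,-0.04],"twist":[0,0,0],"fingers":-0.5},{"offset":[0.01,0,-0.08],"twist":[0,0,0],"fingers":-0.5},{"offset":[0.05,0,-0.09],"twist":[0,0,0],"fingers":-1},{"offset":[0.1,0,-0.09],"twist":[0,0,0],"fingers":-1},{"offset":[0.15,0,-0.09],"twist":[0,0,0],"fingers":-1}]' >/dev/null
python3 -m crank '[{"offset":[0.05,0,0],"twist":[0,0,0],"fingers":-1},{"offset":[0.08,0,0],"twist":[0,0,0],"fingers":-1},{"offset":[0.08,0,0],"twist":[0,0,0],"fingers":-1}]' >/dev/null
python3 - <<'E'
from h import *
t=cams.capture("top");s=cams.capture("side")
a=cv2.resize(t["pixels"][165:225,290:390],(800,480),interpolation=cv2.INTER_CUBIC);cv2.imwrite("pics/t4.png",cv2.convertScaleAbs(a,alpha=1.6))
gauges(t,(200,205,220,65));
E
```

```text
time_s: 18.4
ee_pos: [0.6057, 0.0149, 0.0644]
tcp_rot: [-0.0, -0.007, 1.0, 0.0]
contact_force: [0.1, -0.1, -2.0]
gripper_width: 0.0287
grip_force: 79.4
time_s: 18.9
ee_pos: [0.6047, 0.0149, 0.0738]
tcp_rot: [-0.001, -0.007, 1.0, -0.0]
contact_force: [-0.4, -0.2, 0.4]
gripper_width: 0.0637
grip_force: 0.0
rect c 483 288 L,W 32 20 yaw 13.6 tip [498.7 291.8] org [401.5 268.3]
rect c 515 -114 L,W 101 38 yaw -22.3 tip [ 562.3 -133.2] org [469.8 -95.1]
rect c 548 298 L,W 62 39 yaw 13.7 tip [577.6 305.6] org [480.5 281.9]
rect c 501 -245 L,W 175 19 yaw 3.7 tip [ 588.2 -239. ] org [ 488.4 -245.5]
```

View pics/t4.png

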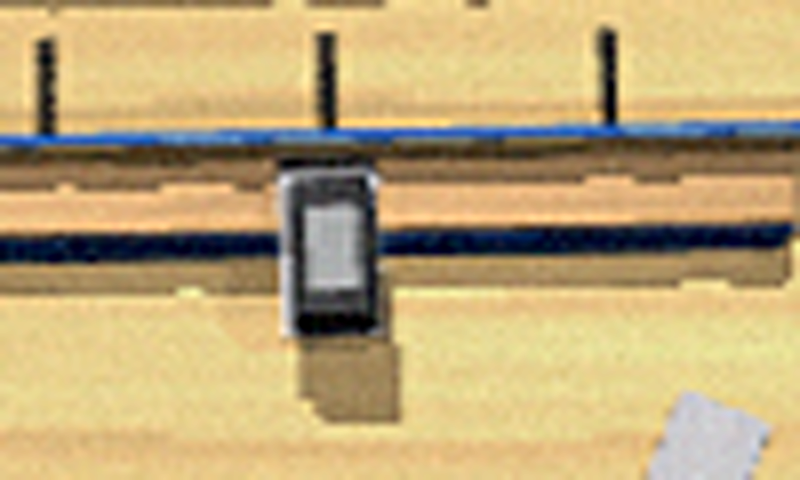

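The gauge sits in slot1 (handle top centre about crop (332,247)). A dark band at row ~160 marks the line or slot mouth. Checking numerically.

Run:
```python
from h import *
t=cams.capture("top")
f=lambda a:np.array(a)/8+[290,165]-.5+.5/8
print("label z90",plane(t,[f((332,247))],.09)*1e3,"rear z53",plane(t,[f((335,336))],.053)*1e3,"line z54",plane(t,[f((326,160))],.054)*1e3)
q=(proj(t,[[.6463,.0165,.054],[.6463,.0165,.06],[.6463,.0165,.082],[.6213,.0165,.05]])-[290,165]+.5)*8
print("face rows z54,60,82, sill edge",q)
im=t["pixels"][165:225,290:390].mean(2);print(im[14:46,41].round(),"\n",im[14:46,38].round())
```

```text
label z90 [[604.07825972  15.17930897  90.        ]] rear z53 [[578.70484511  13.51750817  53.        ]] line z54 [[643.12837881  16.64031998  54.        ]]
face rows z54,60,82, sill edge [[326.87010391 151.93945833]
 [327.13276821 148.35002809]
 [328.11597821 134.91279321]
 [326.83293339 221.80981944]]
[ 15.  17.  61.  76.  37.  38.  17.  82.  43.  45.  32.  63. 110. 113.
 109. 109. 106. 108. 109. 110. 107. 120.  59.  40.  48.   7.   0.   7.
  60.  68.  85.  81.] 
 [114. 124.  88.  84.  36.  36.  12.  80.  76.  37.  43.  43. 103.  98.
  98. 101.  98.  79.  78.  84.  79.  88.  54.  38.  44.  13.   0.  19.
  45.  48.  79.  75.]
```

Run:
```python
from h import *
t=cams.capture("top");s=cams.capture("side")
def edge(c,A,B,z,lab):
    # max downward gradient along line A->B (world pts) by sampling image
    n=161;L=np.linspace(0,1,n)[:,None];P=np.array(A)*(1-L)+np.array(B)*L
    uv=proj(c,P).astype(np.float32);g=cv2.cvtColor(c["pixels"],cv2.COLOR_BGR2GRAY).astype(np.float32)
    v=cv2.remap(g,uv[:,0].reshape(-1,1),uv[:,1].reshape(-1,1),cv2.INTER_CUBIC).ravel()
    v=cv2.GaussianBlur(v.reshape(-1,1),(1,9),2).ravel();return P[:,0]*1e3,v
for y in(-.04,-.02,.05,.07,.15):
    x0=.6465-.0177*y
    r=[]
    for c in(t,s):
        X,v=edge(c,[x0-.055,y,.05],[x0-.005,y,.05],.05,"");d=np.gradient(v);i=d.argmax();r.append(round(X[i]-x0*1e3,1))
    X,v=edge(t,[x0-.02,y,.082],[x0+.02,y,.082],.082,"");
    r.append(np.round(v[::8]).astype(int).tolist())
    print(y,r)
```

```text
-0.04 [np.float64(-27.2), np.float64(-27.2), [110, 80, 64, 73, 79, 57, 35, 43, 44, 47, 60, 98, 126, 124, 112, 114, 129, 134, 132, 128, 128]]
-0.02 [np.float64(-26.9), np.float64(-35.9), [116, 84, 60, 71, 81, 63, 33, 36, 57, 70, 56, 98, 138, 121, 113, 116, 126, 131, 130, 127, 128]]
0.05 [np.float64(-28.8), np.float64(-27.8), [104, 90, 73, 76, 81, 72, 43, 28, 42, 71, 78, 79, 117, 128, 116, 112, 113, 118, 123, 126, 127]]
0.07 [np.float64(-28.4), np.float64(-28.1), [130, 125, 82, 70, 73, 51, 36, 33, 38, 62, 87, 100, 117, 122, 114, 112, 113, 118, 126, 131, 131]]
0.15 [np.float64(-26.6), np.float64(-27.8), [123, 90, 65, 75, 90, 67, 29, 32, 54, 68, 58, 99, 138, 121, 107, 108, 122, 130, 130, 127, 126]]
```

Two-view sill edge puts the true face at x≈643.9 at slot1, and the gauge's line measures 643–644, so gauge B is seated to the line. Next, gauge C → slot0.

Run:
```python
from h import *
go(470,-95,75,157.5)
```

```text
offset [-0.0914, -0.1079, 0.0901] twist [0.01, 0.05, 23.35] t 19.95 w 0.0856 grip 0.0 F [0.  0.4 0.1]
```

```bash
python3 -m crank '[{"offset":[-0.03,-0.036,0.02],"twist":[0,0,8],"fingers":-1},{"offset":[-0.06,-0.072,0.05],"twist":[0,0,16],"fingers":-1},{"offset":[-0.091,-0.108,0.09],"twist":[0,0,23.3],"fingers":-1},{"offset":[-0.091,-0.108,0.09],"twist":[0,0,23.3],"fingers":-1},{"offset":[-0.091,-0.108,0.09],"twist":[0,0,23.3],"fingers":-1}]' 80 >/dev/null
python3 -m crank '[{"offset":[0,0,0],"twist":[0,0,0],"fingers":-1},{"offset":[0,0,0],"twist":[0,0,0],"fingers":-1}]' >/dev/null
python3 - <<'E'
from h import *
go(470,-95,11,157.5)
t=cams.capture("top");gauges(t,(345,200,60,60))
E
```

```text
offset [-0.0016, 0.0, 0.0647] twist [0.02, 0.05, 0.15] t 20.65 w 0.0854 grip 0.0 F [-0.1 -0.7  0.6]
rect c 488 -111 L,W 29 28 yaw -7.6 tip [ 502.  -113.1] org [402.8 -99.8]
rect c 498 -159 L,W 38 25 yaw 11.1 tip [ 516.1 -155. ] org [ 418.  -174.3]
rect c 546 -174 L,W 62 27 yaw 73.5 tip [ 555.  -144.1] org [ 526.7 -240. ]
```

The reading for C has changed; it may have been knocked. I'll look.

```bash
python3 -m crank '[{"offset":[0.08,0,-0.06],"twist":[0,0,0],"fingers":-1},{"offset":[0.15,0.05,-0.06],"twist":[0,0,0],"fingers":-1},{"offset":[0.15,0.1,-0.06],"twist":[0,0,0],"fingers":-1},{"offset":[0.15,0.1,-0.06],"twist":[0,0,0],"fingers":-1},{"offset":[0.15,0.1,-0.06],"twist":[0,0,0],"fingers":-1}]' >/dev/null
python3 - <<'E'
from h import *
t=cams.capture("top");gauges(t,(345,195,65,75));crop(t,200,150,300,150,2.6,"pics/t5.png")
E
```

```text
rect c 472 -98 L,W 32 20 yaw -22.0 tip [ 486.4 -104.2] org [393.6 -66.7]
rect c 504 -109 L,W 127 38 yaw -22.4 tip [ 562.3 -133.2] org [469.9 -95.1]
```

View pics/t5.png

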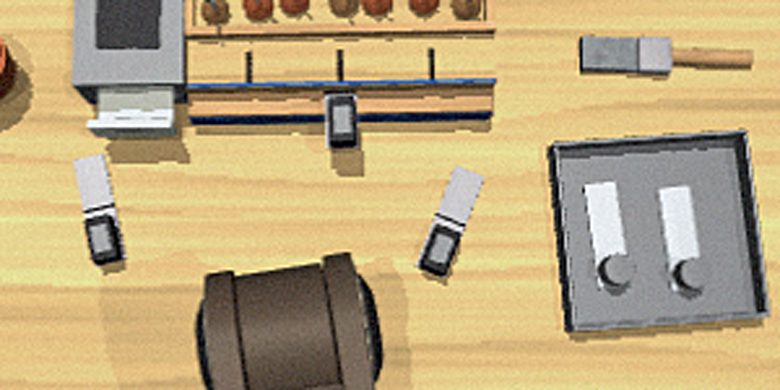

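Gauge C hasn't moved (469.9, −95.1, −22.4°); the odd reading was the gripper and its shadow. Back to grasp it.

```bash
python3 -m crank '[{"offset":[-0.05,-0.033,0.02],"twist":[0,0,0],"fingers":-1},{"offset":[-0.1,-0.066,0.04],"twist":[0,0,0],"fingers":-1},{"offset":[-0.15,-0.1,0.06],"twist":[0,0,0],"fingers":-1},{"offset":[-0.15,-0.1,0.06],"twist":[0,0,0],"fingers":-1},{"offset":[-0.15,-0.1,0.06],"twist":[0,0,0],"fingers":-1}]' 80 >/dev/null
python3 -m crank '[{"offset":[0,0,0.02],"twist":[0,0,0],"fingers":-1},{"offset":[0,0,0.045],"twist":[0,0,0],"fingers":-1},{"offset":[0,0,0.063],"twist":[0,0,0],"fingers":-1},{"offset":[0,0,0.063],"twist":[0,0,0],"fingers":-1},{"offset":[0,0,0.063],"twist":[0,0,0],"fingers":-1}]' 80
python3 - <<'E'
from h import *
go(470,-95,11,157.5)
E
python3 -m crank '[{"offset":[0,0,0],"twist":[0,0,0],"fingers":1},{"offset":[0,0,0],"twist":[0,0,0],"fingers":1},{"offset":[0,0,0],"twist":[0,0,0],"fingers":1},{"offset":[0,0,0],"twist":[0,0,0],"fingers":1},{"offset":[0,0,0],"twist":[0,0,0],"fingers":1}]' 80
python3 - <<'E'
from h import *
go(470,-95,11,157.5)
E
python3 -m crank '[{"offset":[0,0,0],"twist":[0,0,0],"fingers":1},{"offset":[0,0,-0.02],"twist":[0,0,0],"fingers":1},{"offset":[0,0,-0.04],"twist":[0,0,0],"fingers":1},{"offset":[0,0,-0.06],"twist":[0,0,0],"fingers":1},{"offset":[0,0,-0.06],"twist":[0,0,0],"fingers":1}]' 80
python3 - <<'E'
from h import *
go(523,-85.8,72,181)
E
```

```text
time_s: 22.25
ee_pos: [0.4681, -0.0952, 0.0123]
tcp_rot: [0.0, 0.195, 0.981, -0.0]
contact_force: [1.2, 0.5, 0.6]
gripper_width: 0.0855
grip_force: 0.0
offset [-0.0017, 0.0009, 0.0013] twist [-0.0, 0.0, 0.05] t 22.25 w 0.0855 grip 0.0 F [1.2 0.5 0.6]
time_s: 22.75
ee_pos: [0.469, -0.0952, 0.0124]
tcp_rot: [0.001, 0.195, 0.981, 0.0]
contact_force: [-0.4, 0.4, 5.2]
gripper_width: 0.0286
grip_force: 80.1
offset [-0.0009, 0.0006, 0.0014] twist [0.02, 0.08, 0.06] t 22.75 w 0.0286 grip 80.1 F [-0.4  0.4  5.2]
time_s: 23.25
ee_pos: [0.4698, -0.0954, 0.0737]
tcp_rot: [0.002, 0.195, 0.981, -0.0]
contact_force: [1.0, 0.4, -0.9]
gripper_width: 0.0289
grip_force: 79.1
offset [-0.0455, 0.0292, 0.0019] twist [-0.01, 0.22, -23.44] t 23.25 w 0.0289 grip 79.1 F [ 1.   0.4 -0.9]
```

```bash
python3 -m crank '[{"offset":[0,0.01,0],"twist":[0,0,-8],"fingers":1},{"offset":[-0.01,0.02,0],"twist":[0,0,-16],"fingers":1},{"offset":[-0.03,0.029,0],"twist":[0,0,-23.5],"fingers":1},{"offset":[-0.044,0.029,0],"twist":[0,0,-23.5],"fingers":1},{"offset":[-0.044,0.029,0],"twist":[0,0,-23.5],"fingers":1}]' 80
python3 -m crank '[{"offset":[0,0,0],"twist":[0,0,0],"fingers":1},{"offset":[0,0,0],"twist":[0,0,0],"fingers":1}]' 80 >/dev/null
python3 - <<'E'
from h import *
go(523,-85.8,64.5,181)
E
```

```text
time_s: 23.75
ee_pos: [0.521, -0.0856, 0.0704]
tcp_rot: [-0.0, -0.008, 1.0, -0.0]
contact_force: [-0.0, 0.5, -1.1]
gripper_width: 0.0288
grip_force: 79.1
offset [-0.004, -0.0006, 0.0066] twist [0.01, -0.09, -0.05] t 23.95 w 0.0288 grip 79.1 F [-0.1  0.5 -1.1]
```

```bash
python3 -m crank '[{"offset":[0,-0.0005,0.003],"twist":[0,0,0],"fingers":1},{"offset":[0,-0.0005,0.006],"twist":[0,0,0],"fingers":1},{"offset":[-0.01,-0.0005,0.006],"twist":[0,0,0],"fingers":1},{"offset":[-0.02,-0.0005,0.006],"twist":[0,0,0],"fingers":1},{"offset":[-0.03,-0.0005,0.006],"twist":[0,0,0],"fingers":1}]' 80
python3 -m crank '[{"offset":[-0.008,0,0],"twist":[0,0,0],"fingers":1},{"offset":[-0.016,0,0],"twist":[0,0,0],"fingers":1},{"offset":[-0.024,0,0],"twist":[0,0,0],"fingers":1},{"offset":[-0.03,0,0],"twist":[0,0,0],"fingers":1},{"offset":[-0.03,0,0],"twist":[0,0,0],"fingers":1}]' 80
python3 - <<'E'
from h import *
go(604.8,-84.3,64,181)
E
```

```text
time_s: 24.45
ee_pos: [0.5513, -0.0851, 0.0658]
tcp_rot: [0.0, -0.009, 1.0, -0.0]
contact_force: [-0.7, 0.0, -1.7]
gripper_width: 0.0287
grip_force: 79.1
time_s: 24.95
ee_pos: [0.5809, -0.0845, 0.0655]
tcp_rot: [0.0, -0.009, 1.0, -0.0]
contact_force: [0.2, 0.4, -1.7]
gripper_width: 0.0289
grip_force: 79.1
offset [-0.0239, -0.0002, 0.0015] twist [-0.0, 0.01, 0.06] t 24.95 w 0.0289 grip 79.1 F [ 0.2  0.4 -1.7]
```

```bash
python3 -m crank '[{"offset":[-0.008,0,0],"twist":[0,0,0],"fingers":1},{"offset":[-0.016,0,0],"twist":[0,0,0],"fingers":1},{"offset":[-0.024,0,0],"twist":[0,0,0],"fingers":1},{"offset":[-0.024,0,0.001],"twist":[0,0,0],"fingers":1},{"offset":[-0.024,0,0.002],"twist":[0,0,0],"fingers":1}]' 80
python3 -m crank '[{"offset":[0,0,0],"twist":[0,0,0],"fingers":1},{"offset":[0,0,0],"twist":[0,0,0],"fingers":1}]' 80 |grep ee_pos
python3 -m crank '[{"offset":[0,0,0],"twist":[0,0,0],"fingers":-0.3},{"offset":[0,0,0],"twist":[0,0,0],"fingers":-0.3},{"offset":[0,0,0],"twist":[0,0,0],"fingers":-0.3},{"offset":[0,0,0],"twist":[0,0,0],"fingers":-0.3},{"offset":[0,0,-0.01],"twist":[0,0,0],"fingers":-0.3}]' 80
python3 -m crank '[{"offset":[0,0,-0.04],"twist":[0,0,0],"fingers":-0.3},{"offset":[0.01,0,-0.08],"twist":[0,0,0],"fingers":-0.3},{"offset":[0.05,0,-0.09],"twist":[0,0,0],"fingers":-1},{"offset":[0.1,0.05,-0.09],"twist":[0,0,0],"fingers":-1},{"offset":[0.15,0.1,-0.09],"twist":[0,0,0],"fingers":-1}]' >/dev/null
python3 -m crank '[{"offset":[0.05,0.05,0],"twist":[0,0,0],"fingers":-1},{"offset":[0.05,0.1,0],"twist":[0,0,0],"fingers":-1},{"offset":[0.05,0.1,0],"twist":[0,0,0],"fingers":-1}]' >/dev/null
cat >> h.py <<'E'
def inserted(c,x,y):
    """gauge in a slot: profile rows along its axis, sample blade rear edge and handle label at their heights"""
    g=cv2.cvtColor(c["pixels"],cv2.COLOR_BGR2GRAY).astype(np.float32)
    def pr(z,a,b,dy=0):
        X=np.arange(a,b,.5);P=np.c_[X/1e3,np.full(len(X),(y+dy)/1e3),np.full(len(X),z)];uv=proj(c,P).astype(np.float32)
        v=cv2.remap(g,uv[:,:1],uv[:,1:],cv2.INTER_CUBIC).ravel();return X,cv2.GaussianBlur(v.reshape(-1,1),(1,9),2).ravel()
    X,v=pr(.09,x-25,x+25);m=v>0.5*(v.max()+np.percentile(v,10));i=np.argsort(abs(X-x))[:40]
    k=[j for j in range(len(X)) if m[j] and abs(X[j]-x)<18];print("label centre x",X[k].min(),X[k].max(),np.mean(X[k]))
E
python3 - <<'E'
from h import *
t=cams.capture("top");inserted(t,604,15.5);inserted(t,605.5,-84.3)
gauges(t,(200,205,220,65))
a=cv2.resize(t["pixels"][165:225,290:390],(800,480),interpolation=cv2.INTER_CUBIC);cv2.imwrite("pics/t6.png",cv2.convertScaleAbs(a,alpha=1.6))
go(480.5,281.8,75,193.8)
E
```

```text
time_s: 25.45
ee_pos: [0.6041, -0.084, 0.0634]
tcp_rot: [-0.0, -0.009, 1.0, 0.0]
contact_force: [0.2, 0.2, -1.4]
gripper_width: 0.0285
grip_force: 79.1
ee_pos: [0.6037, -0.0841, 0.0635]
time_s: 26.15
ee_pos: [0.6031, -0.084, 0.0727]
tcp_rot: [-0.001, -0.009, 1.0, 0.0]
contact_force: [0.3, 0.7, 0.1]
gripper_width: 0.0559
grip_force: 0.0
label centre x 589.0 619.0 604.0
label centre x 589.5 618.5 604.0
rect c 418 116 L,W 45 28 yaw 47.2 tip [433.6 132.8] org [365.7  59.4]
rect c 483 288 L,W 31 20 yaw 14.3 tip [498.3 291.7] org [401.4 267. ]
rect c 449 194 L,W 105 32 yaw 13.3 tip [500.6 205.8] org [403.3 182.8]
rect c 495 127 L,W 98 38 yaw -80.4 tip [503.5  78.5] org [486.8 177.1]
rect c 472 45 L,W 123 36 yaw 10.8 tip [532.1  56.1] org [433.9  37.3]
rect c 548 298 L,W 62 39 yaw 13.8 tip [577.5 305.6] org [480.4 281.8]
rect c 501 -245 L,W 176 19 yaw 4.1 tip [ 588.3 -238.8] org [ 488.5 -245.9]
offset [-0.0558, 0.1936, 0.0904] twist [0.1, 0.1, -12.52] t 27.0 w 0.0849 grip 0.0 F [-0.8  1.4 -0.6]
```

View pics/t6.png

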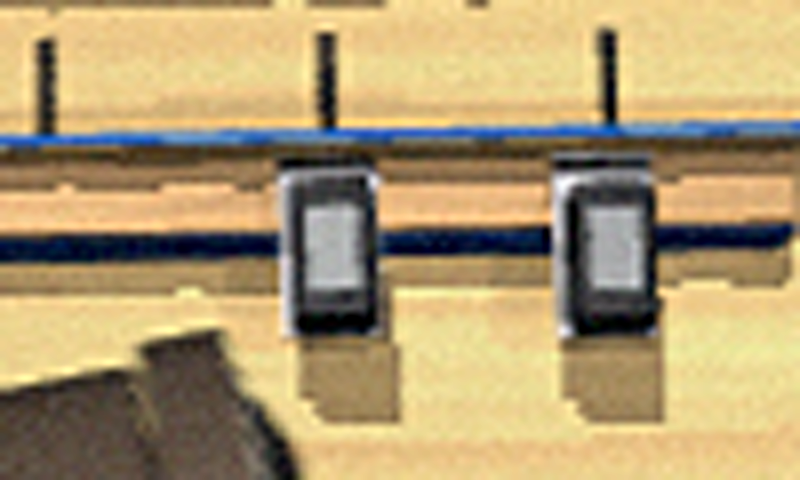

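Gauge C is in slot0 (handle centre (612,247)), its line just at the face, perhaps 1 mm out. Now gauge A.

```bash
python3 -m crank '[{"offset":[-0.015,0.05,0.0],"twist":[0,0,-4],"fingers":-1},{"offset":[-0.03,0.1,0.03],"twist":[0,0,-8],"fingers":-1},{"offset":[-0.045,0.15,0.06],"twist":[0,0,-12.5],"fingers":-1},{"offset":[-0.056,0.1936,0.09],"twist":[0,0,-12.5],"fingers":-1},{"offset":[-0.056,0.1936,0.09],"twist":[0,0,-12.5],"fingers":-1}]' 80 >/dev/null
python3 -m crank '[{"offset":[0,0,0],"twist":[0,0,0],"fingers":-1},{"offset":[0,0,0],"twist":[0,0,0],"fingers":-1}]' >/dev/null
python3 - <<'E'
from h import *
go(480.4,281.8,11,193.8)
t=cams.capture("top");gauges(t,(225,205,30,50))
E
```

```text
offset [0.0013, 0.0045, 0.0627] twist [-0.04, -0.05, -0.22] t 27.7 w 0.0854 grip 0.0 F [-1.5 -0.1  0.3]
rect c 550 299 L,W 57 40 yaw 13.7 tip [577.3 305.9] org [480.2 282.1]
```

```bash
python3 -m crank '[{"offset":[0.001,0.004,0.02],"twist":[0,0,0],"fingers":-1},{"offset":[0.001,0.004,0.045],"twist":[0,0,0],"fingers":-1},{"offset":[0.001,0.004,0.062],"twist":[0,0,0],"fingers":-1},{"offset":[0.001,0.004,0.062],"twist":[0,0,0],"fingers":-1},{"offset":[0.001,0.004,0.062],"twist":[0,0,0],"fingers":-1}]' 80 |grep ee_pos
python3 -m crank '[{"offset":[0,0,0],"twist":[0,0,0],"fingers":1},{"offset":[0,0,0],"twist":[0,0,0],"fingers":1},{"offset":[0,0,0],"twist":[0,0,0],"fingers":1},{"offset":[0,0,0],"twist":[0,0,0],"fingers":1},{"offset":[0,0,0],"twist":[0,0,0],"fingers":1}]' 80
python3 - <<'E'
from h import *
go(480.4,281.8,11,193.8)
E
python3 -m crank '[{"offset":[0,0,0],"twist":[0,0,0],"fingers":1},{"offset":[0,0,-0.02],"twist":[0,0,0],"fingers":1},{"offset":[0,0,-0.04],"twist":[0,0,0],"fingers":1},{"offset":[0,0,-0.06],"twist":[0,0,0],"fingers":1},{"offset":[0,0,-0.06],"twist":[0,0,0],"fingers":1}]' 80
python3 - <<'E'
from h import *
go(470,114,72,181)
E
```

```text
ee_pos: [0.4813, 0.281, 0.013]
time_s: 28.75
ee_pos: [0.4812, 0.2821, 0.0124]
tcp_rot: [0.001, -0.118, 0.993, 0.0]
contact_force: [-0.8, 0.1, 4.1]
gripper_width: 0.0285
grip_force: 80.1
offset [0.0009, -0.0001, 0.0014] twist [0.03, 0.08, -0.24] t 28.75 w 0.0285 grip 80.1 F [-0.8  0.1  4.1]
time_s: 29.25
ee_pos: [0.482, 0.2825, 0.0739]
tcp_rot: [0.002, -0.118, 0.993, 0.001]
contact_force: [0.2, 0.4, -1.1]
gripper_width: 0.0289
grip_force: 79.4
offset [0.0512, -0.161, 0.0015] twist [0.09, 0.21, 12.56] t 29.25 w 0.0289 grip 79.4 F [ 0.2  0.4 -1.1]
```

```bash
python3 -m crank '[{"offset":[0.03,-0.04,0],"twist":[0,0,4],"fingers":1},{"offset":[0.051,-0.08,0],"twist":[0,0,8],"fingers":1},{"offset":[0.051,-0.12,0],"twist":[0,0,12.5],"fingers":1},{"offset":[0.051,-0.161,0],"twist":[0,0,12.5],"fingers":1},{"offset":[0.051,-0.161,0],"twist":[0,0,12.5],"fingers":1}]' 80 >/dev/null
python3 -m crank '[{"offset":[-0.02,0,0],"twist":[0,0,0],"fingers":1},{"offset":[-0.05,0,0],"twist":[0,0,0],"fingers":1},{"offset":[-0.05,0,0],"twist":[0,0,0],"fingers":1},{"offset":[-0.05,0,0],"twist":[0,0,0],"fingers":1}]' 80
python3 - <<'E'
from h import *
go(520,114.3,64.5,181)
E
```

```text
time_s: 30.15
ee_pos: [0.5183, 0.1143, 0.0702]
tcp_rot: [-0.001, -0.009, 1.0, -0.0]
contact_force: [0.1, -0.6, -1.5]
gripper_width: 0.0288
grip_force: 79.6
offset [-0.0017, -0.0, 0.0056] twist [-0.02, -0.14, 0.06] t 30.15 w 0.0288 grip 79.6 F [ 0.1 -0.6 -1.5]
```

```bash
python3 -m crank '[{"offset":[0,0,0.003],"twist":[0,0,0],"fingers":1},{"offset":[0,0,0.0055],"twist":[0,0,0],"fingers":1},{"offset":[-0.01,0,0.0055],"twist":[0,0,0],"fingers":1},{"offset":[-0.02,0,0.0055],"twist":[0,0,0],"fingers":1},{"offset":[-0.03,0,0.0055],"twist":[0,0,0],"fingers":1}]' 80
python3 -m crank '[{"offset":[-0.008,0,0],"twist":[0,0,0],"fingers":1},{"offset":[-0.016,0,0],"twist":[0,0,0],"fingers":1},{"offset":[-0.024,0,0],"twist":[0,0,0],"fingers":1},{"offset":[-0.03,0,0],"twist":[0,0,0],"fingers":1},{"offset":[-0.03,0,0],"twist":[0,0,0],"fingers":1}]' 80
python3 - <<'E'
from h import *
go(603,115.8,64,181)
E
```

```text
time_s: 30.65
ee_pos: [0.5501, 0.1148, 0.0664]
tcp_rot: [0.0, -0.009, 1.0, 0.0]
contact_force: [-0.6, -0.1, -0.8]
gripper_width: 0.0289
grip_force: 79.7
time_s: 31.15
ee_pos: [0.5797, 0.1153, 0.066]
tcp_rot: [0.0, -0.009, 1.0, 0.0]
contact_force: [0.3, -0.2, -1.9]
gripper_width: 0.0289
grip_force: 79.7
offset [-0.0233, 0.0001, 0.002] twist [0.0, 0.01, 0.04] t 31.15 w 0.0289 grip 79.7 F [ 0.3 -0.2 -1.9]
```

```bash
python3 -m crank '[{"offset":[-0.008,0,0],"twist":[0,0,0],"fingers":1},{"offset":[-0.016,0,0],"twist":[0,0,0],"fingers":1},{"offset":[-0.024,0,0],"twist":[0,0,0],"fingers":1},{"offset":[-0.024,0,0.001],"twist":[0,0,0],"fingers":1},{"offset":[-0.024,0,0.002],"twist":[0,0,0],"fingers":1}]' 80
python3 -m crank '[{"offset":[0,0,0],"twist":[0,0,0],"fingers":1},{"offset":[0,0,0],"twist":[0,0,0],"fingers":1}]' 80 |grep -E "ee_pos|contact|grip"
python3 -m crank '[{"offset":[0,0,0],"twist":[0,0,0],"fingers":-0.3},{"offset":[0,0,0],"twist":[0,0,0],"fingers":-0.3},{"offset":[0,0,0],"twist":[0,0,0],"fingers":-0.3},{"offset":[0,0,0],"twist":[0,0,0],"fingers":-0.3},{"offset":[0,0,-0.01],"twist":[0,0,0],"fingers":-0.3}]' 80 |grep ee_pos
python3 -m crank '[{"offset":[0,0,-0.04],"twist":[0,0,0],"fingers":-0.3},{"offset":[0.01,0,-0.08],"twist":[0,0,0],"fingers":-0.3},{"offset":[0.05,0,-0.09],"twist":[0,0,0],"fingers":1},{"offset":[0.1,0,-0.09],"twist":[0,0,0],"fingers":1},{"offset":[0.15,0,-0.09],"twist":[0,0,0],"fingers":1}]' >/dev/null
python3 -m crank '[{"offset":[0.05,0,0],"twist":[0,0,0],"fingers":1},{"offset":[0.1,0,0],"twist":[0,0,0],"fingers":1},{"offset":[0.1,0,0],"twist":[0,0,0],"fingers":1}]' >/dev/null
python3 - <<'E'
from h import *
t=cams.capture("top");s=cams.capture("side");inserted(t,604,15.5);inserted(t,604.5,-84.3);inserted(t,602.5,115.5)
a=cv2.resize(s["pixels"][165:275,240:400][:, :],None,fx=5,fy=5,interpolation=cv2.INTER_CUBIC)
a=cv2.resize(s["pixels"][140:260,240:400],(800,600),interpolation=cv2.INTER_CUBIC);cv2.imwrite("pics/s7.png",cv2.convertScaleAbs(a,alpha=1.6))
go(500,243,62,181)
E
```

```text
time_s: 31.65
ee_pos: [0.603, 0.1157, 0.0639]
tcp_rot: [-0.0, -0.009, 1.0, 0.0]
contact_force: [-0.5, 0.3, -0.7]
gripper_width: 0.0286
grip_force: 79.6
ee_pos: [0.6025, 0.1157, 0.064]
contact_force: [-0.2, -0.2, -1.5]
gripper_width: 0.0288
grip_force: 79.6
ee_pos: [0.6019, 0.1155, 0.0732]
label centre x 589.5 618.5 604.0
label centre x 589.5 618.0 603.75
label centre x 587.0 616.0 601.5
offset [-0.1496, 0.1288, 0.104] twist [0.05, 0.18, 0.1] t 33.25 w -0.0004 grip 0.0 F [ 0.5  0.2 -0.3]
```

View pics/s7.png

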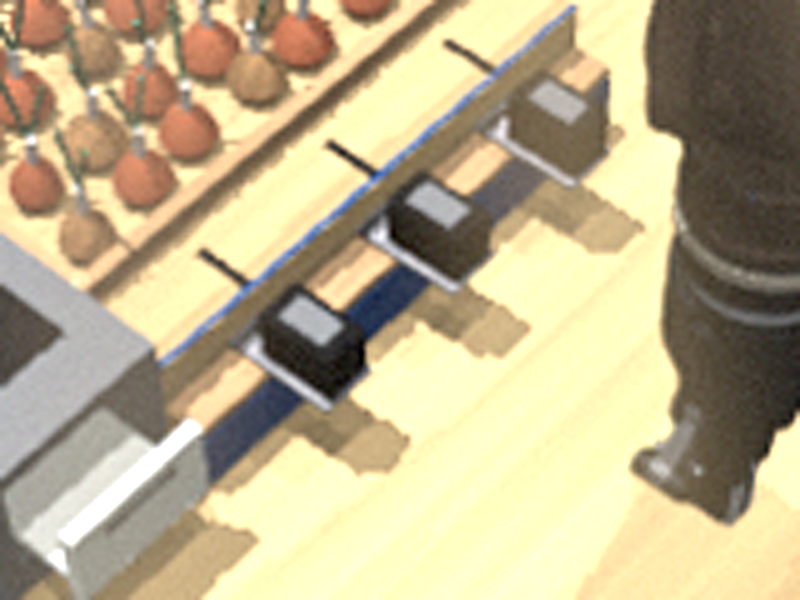

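All three gauges sit in their slots with the lines at the face, and the tray is still out. Slot0's gauge reads about 1.7 mm shy of the face, so I'll re-grip it and nudge it in.

```bash
python3 -m crank '[{"offset":[-0.05,-0.04,0],"twist":[0,0,0],"fingers":-0.5},{"offset":[-0.1,-0.08,0],"twist":[0,0,0],"fingers":-0.5},{"offset":[-0.15,-0.12,0],"twist":[0,0,0],"fingers":-0.5},{"offset":[-0.2,-0.16,0],"twist":[0,0,0],"fingers":-0.5},{"offset":[-0.25,-0.196,0],"twist":[0,0,0],"fingers":-0.5}]' 60 >/dev/null
python3 -m crank '[{"offset":[0,0,0.02],"twist":[0,0,0],"fingers":-0.5},{"offset":[0,0,0.03],"twist":[0,0,0],"fingers":-0.5},{"offset":[0,0,0.03],"twist":[0,0,0],"fingers":-0.5},{"offset":[0,0,0.03],"twist":[0,0,0],"fingers":-0.5}]'
python3 - <<'E'
from h import *
go(603.5,-84.1,65,181)
E
```

```text
time_s: 34.15
ee_pos: [0.5515, -0.04, 0.1343]
tcp_rot: [-0.0, -0.01, 1.0, 0.0]
contact_force: [1.2, 0.1, 0.1]
gripper_width: 0.0638
grip_force: 0.0
offset [-0.0512, -0.0451, 0.0693] twist [0.01, -0.03, 0.09] t 34.15 w 0.0638 grip 0.0 F [1.2 0.1 0.1]
```

```bash
python3 -m crank '[{"offset":[-0.025,-0.022,0],"twist":[0,0,0],"fingers":-0.5},{"offset":[-0.051,-0.045,0],"twist":[0,0,0],"fingers":-0.5},{"offset":[-0.051,-0.045,0],"twist":[0,0,0],"fingers":-0.5},{"offset":[-0.051,-0.045,0],"twist":[0,0,0],"fingers":-0.5},{"offset":[-0.051,-0.045,0],"twist":[0,0,0],"fingers":-0.5}]' 60
python3 - <<'E'
from h import *
go(603.5,-84.1,65,181)
E
```

```text
time_s: 34.65
ee_pos: [0.603, -0.0836, 0.1349]
tcp_rot: [0.0, -0.01, 1.0, 0.0]
contact_force: [0.9, 0.3, -0.1]
gripper_width: 0.0642
grip_force: 0.0
offset [-0.0005, -0.0005, 0.0699] twist [0.01, 0.03, 0.1] t 34.65 w 0.0642 grip 0.0 F [ 0.9  0.3 -0.1]
```

```bash
python3 -m crank '[{"offset":[0,0,0.03],"twist":[0,0,0],"fingers":-0.5},{"offset":[0,0,0.055],"twist":[0,0,0],"fingers":-0.5},{"offset":[0,0,0.068],"twist":[0,0,0],"fingers":-0.5},{"offset":[0,0,0.068],"twist":[0,0,0],"fingers":-0.5},{"offset":[0,0,0.068],"twist":[0,0,0],"fingers":-0.5}]' 60 | grep -E "ee_pos|force"
python3 -m crank '[{"offset":[0,0,0],"twist":[0,0,0],"fingers":1},{"offset":[0,0,0],"twist":[0,0,0],"fingers":1},{"offset":[0,0,0],"twist":[0,0,0],"fingers":1},{"offset":[0,0,0],"twist":[0,0,0],"fingers":1},{"offset":[0,0,0],"twist":[0,0,0],"fingers":1}]' 60
python3 -m crank '[{"offset":[-0.0015,0,0],"twist":[0,0,0],"fingers":1},{"offset":[-0.0015,0,0],"twist":[0,0,0],"fingers":1},{"offset":[-0.0015,0,0],"twist":[0,0,0],"fingers":1},{"offset":[-0.0015,0,0],"twist":[0,0,0],"fingers":1}]' 60 | grep -E "ee_pos|force"
python3 -m crank '[{"offset":[0,0,0],"twist":[0,0,0],"fingers":-0.3},{"offset":[0,0,0],"twist":[0,0,0],"fingers":-0.3},{"offset":[0,0,0],"twist":[0,0,0],"fingers":-0.3},{"offset":[0,0,0],"twist":[0,0,0],"fingers":-0.3},{"offset":[0,0,-0.01],"twist":[0,0,0],"fingers":-0.3}]' 60 |grep ee_pos
python3 -m crank '[{"offset":[0,0,-0.04],"twist":[0,0,0],"fingers":-0.3},{"offset":[0.01,0,-0.08],"twist":[0,0,0],"fingers":-0.3},{"offset":[0.05,0.02,-0.09],"twist":[0,0,0],"fingers":1},{"offset":[0.1,0.05,-0.09],"twist":[0,0,0],"fingers":1},{"offset":[0.15,0.08,-0.09],"twist":[0,0,0],"fingers":1}]' >/dev/null
python3 -m crank '[{"offset":[0.03,0.05,0],"twist":[0,0,0],"fingers":1},{"offset":[0.05,0.1,0],"twist":[0,0,0],"fingers":1},{"offset":[0.05,0.15,0],"twist":[0,0,0],"fingers":1},{"offset":[0.05,0.2,0],"twist":[0,0,0],"fingers":1},{"offset":[0.05,0.2,0],"twist":[0,0,0],"fingers":1}]' >/dev/null
python3 - <<'E'
from h import *
t=cams.capture("top");inserted(t,604,15.5);inserted(t,604.5,-84.3);inserted(t,602.5,115.5)
go(500,243,62,181)
E
```

```text
ee_pos: [0.6037, -0.0841, 0.0671]
contact_force: [-0.5, 0.1, 0.6]
grip_force: 0.0
time_s: 35.65
ee_pos: [0.6043, -0.0845, 0.0675]
tcp_rot: [0.001, -0.009, 1.0, -0.0]
contact_force: [-1.9, 0.9, 6.0]
gripper_width: 0.0288
grip_force: 59.4
ee_pos: [0.6052, -0.0846, 0.0676]
contact_force: [-3.8, -0.2, 7.4]
grip_force: 59.8
ee_pos: [0.6041, -0.0843, 0.0749]
label centre x 589.0 618.5 603.75
label centre x 589.5 619.0 604.25
label centre x 587.0 616.0 601.5
offset [-0.087, 0.0537, 0.105] twist [0.08, 0.06, 0.34] t 37.6 w 0.0 grip 0.0 F [ 0.6  1.2 -0.4]
```

Slot0's gauge moved up by about 0.7 mm, and all three are within 1 mm of target. Now the tray: closed fingers in front of the panel (expected front x≈595, y≈244).

```bash
python3 -m crank '[{"offset":[-0.04,0.03,0.05],"twist":[0,0,0],"fingers":1},{"offset":[-0.087,0.054,0.09],"twist":[0,0,0],"fingers":1},{"offset":[-0.087,0.054,0.11],"twist":[0,0,0],"fingers":1},{"offset":[-0.087,0.054,0.111],"twist":[0,0,0],"fingers":1},{"offset":[-0.087,0.054,0.111],"twist":[0,0,0],"fingers":1}]' 60
python3 -m crank '[{"offset":[-0.02,0,0],"twist":[0,0,0],"fingers":1},{"offset":[-0.04,0,0],"twist":[0,0,0],"fingers":1},{"offset":[-0.06,0,0],"twist":[0,0,0],"fingers":1},{"offset":[-0.07,0,0],"twist":[0,0,0],"fingers":1},{"offset":[-0.075,0,0],"twist":[0,0,0],"fingers":1}]'
python3 - <<'E'
from h import *
go(580,243.5,55,181)
E
```

```text
time_s: 38.1
ee_pos: [0.4998, 0.2378, 0.0539]
tcp_rot: [-0.002, -0.009, 1.0, -0.001]
contact_force: [0.8, -0.2, 0.3]
gripper_width: 0.0
grip_force: 0.0
time_s: 38.6
ee_pos: [0.5763, 0.24, 0.057]
tcp_rot: [0.001, -0.009, 1.0, 0.0]
contact_force: [0.2, -0.1, -0.6]
gripper_width: 0.0003
grip_force: 0.0
offset [-0.0037, 0.0035, 0.002] twist [0.04, 0.11, -0.01] t 38.6 w 0.0003 grip 0.0 F [ 0.2 -0.1 -0.6]
```

```bash
python3 -m crank '[{"offset":[-0.004,0.003,0],"twist":[0,0,0],"fingers":1},{"offset":[-0.008,0.003,0],"twist":[0,0,0],"fingers":1},{"offset":[-0.012,0.003,0],"twist":[0,0,0],"fingers":1},{"offset":[-0.016,0.003,0],"twist":[0,0,0],"fingers":1},{"offset":[-0.016,0.003,0],"twist":[0,0,0],"fingers":1}]' | grep -E "ee_pos|contact"
python3 -m crank '[{"offset":[-0.005,0,0],"twist":[0,0,0],"fingers":1},{"offset":[-0.01,0,0],"twist":[0,0,0],"fingers":1},{"offset":[-0.01,0,0],"twist":[0,0,0],"fingers":1}]' | grep -E "ee_pos|contact"
python3 -m crank '[{"offset":[-0.004,0,0],"twist":[0,0,0],"fingers":1},{"offset":[-0.008,0,0],"twist":[0,0,0],"fingers":1},{"offset":[-0.008,0,0],"twist":[0,0,0],"fingers":1}]' | grep -E "ee_pos|contact"
```

```text
ee_pos: [0.5895, 0.2439, 0.0551]
contact_force: [-6.9, 0.4, 5.0]
ee_pos: [0.6007, 0.2441, 0.055]
contact_force: [-2.8, 0.2, 2.1]
ee_pos: [0.6102, 0.2442, 0.0551]
contact_force: [-0.0, -0.0, -0.3]
```

```bash
python3 -m crank '[{"offset":[-0.002,0,0],"twist":[0,0,0],"fingers":1},{"offset":[-0.004,0,0],"twist":[0,0,0],"fingers":1},{"offset":[-0.004,0,0],"twist":[0,0,0],"fingers":1}]' | grep -E "ee_pos|contact"
python3 -m crank '[{"offset":[0.03,0,0],"twist":[0,0,0],"fingers":1},{"offset":[0.07,0,-0.02],"twist":[0,0,0],"fingers":1},{"offset":[0.12,0,-0.06],"twist":[0,0,0],"fingers":1},{"offset":[0.17,0,-0.1],"twist":[0,0,0],"fingers":1},{"offset":[0.22,0,-0.12],"twist":[0,0,0],"fingers":1}]' | grep -E "ee_pos|contact"
python3 -m crank '[{"offset":[0.03,-0.03,-0.03],"twist":[0,0,0],"fingers":0},{"offset":[0.03,-0.03,-0.03],"twist":[0,0,0],"fingers":0},{"offset":[0.03,-0.03,-0.03],"twist":[0,0,0],"fingers":0},{"offset":[0.03,-0.03,-0.03],"twist":[0,0,0],"fingers":0},{"offset":[0.03,-0.03,-0.03],"twist":[0,0,0],"fingers":0}]' | grep -E "ee_pos|contact"
python3 -m crank '[{"offset":[0,0,0],"twist":[0,0,0],"fingers":0},{"offset":[0,0,0],"twist":[0,0,0],"fingers":0},{"offset":[0,0,0],"twist":[0,0,0],"fingers":0},{"offset":[0,0,0],"twist":[0,0,0],"fingers":0},{"offset":[0,0,0],"twist":[0,0,0],"fingers":0}]' | grep -E "time|contact"
python3 - <<'E'
from h import *
t=cams.capture("top");inserted(t,604,15.5);inserted(t,604.5,-84.3);inserted(t,602.5,115.5)
crop(t,200,145,300,150,2.6,"pics/t8.png")
E
```

```text
ee_pos: [0.6136, 0.2442, 0.0551]
contact_force: [0.4, -0.2, -0.1]
ee_pos: [0.4201, 0.2408, 0.1625]
contact_force: [0.0, 1.0, 0.3]
ee_pos: [0.3918, 0.2103, 0.1894]
contact_force: [-0.5, 0.1, -0.8]
time_s: 41.5
contact_force: [-0.1, 0.2, 0.4]
label centre x 589.0 619.0 604.0
label centre x 590.0 619.5 604.75
label centre x 586.5 616.0 601.25
```

View pics/t8.png

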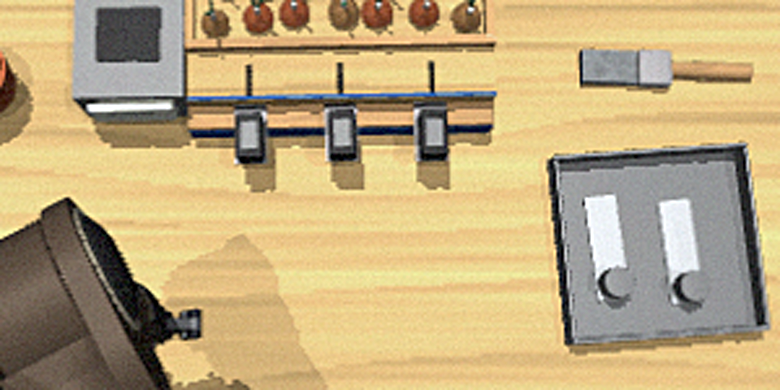

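The tray is latched and stays in (crop (130,108)), all three gauges are in place, both plates are in the tote, and the brush hasn't moved. The robot is clear, so I'm handing in.

```bash
python3 -c "
from workcell import job
print(job.close_job())"
```

```text
the job is handed in; nothing more can be done
None
```

The job is handed in: both blanking plates are in the grey box, and all three gauges are in their own slots with their lines within about 1 mm of the bed's face. The logger's tray is latched and stayed in after I let go, and I didn't touch the bottle, pot or brush.

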